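# Reverse the double-ended forming stake in its bench holder

## Task

The white nylon forming stake is in its steel bench holder with the round nose sticking out, but the next piece needs the flat tongue. Draw the stake out, lay it down on the cork mat and let go, then take it by its other half and push it back into the holder the other way round, round nose first and fully home, so that the flat tongue sticks out. Finally turn the clamp knob, sunk in the well on top of the holder, clockwise until it is tight, and do not push the other things on the bench around.

Things in the scene. Friction and masses are not known exactly. Their poses are not given: they have to be found in the camera images.
- stake_mid (a point): Middle of the loose white nylon double-ended stake, on its long axis, half-way up (15 mm above what it lies on). 190 mm long (x = -95 to +95 mm), 0.15 kg: square shank 30 x 30 mm from x = -65 to +65 mm, flat tongue at +x, round nose at -x. The bore takes more than half of it: hold the nose half to draw it out (bare from x = -24), the tongue half to put it back (x = +20 up stays bare).
- tongue_tip (a point): End of the stake's flat tongue, on its long axis, 95 mm from stake_mid. The tongue is 30 mm long, 26 mm wide (y) and 10 mm thick (z). At the start it is hidden in the bore, 0 to 4 mm from the stop; the stake is free to slide out.
- round_tip (a point): End of the stake's round nose, on its long axis, 95 mm from stake_mid. The nose is 30 mm long and tapers from 26 to 12 mm diameter. At the start it sticks out of the holder.
- mouth (a point): Centre of the square mouth of the holder's bore, 60 mm above the bench. +x points level into the bore, -x outward, z up. The bore is 34 x 34 mm (2 mm to spare on each side of the shank) and 115 mm deep, floor 43 mm above the bench, so the axis of a resting stake is at 58 mm; the first 8 mm flare out to about 44 mm.
- holder: Dark steel holder block bolted to the bench; origin on the bench under the mouth, axes as the mouth's. x = 0 to 127 mm, 104 mm wide (160 mm over its feet and bolts, 16 mm high), 86 mm high for the first 23 mm, 108 mm high behind that.
- stop (a point): Point on the bore's end wall, 115 mm behind the mouth at the height of the axis of a resting stake (58 mm above the bench). The inner tip of the stake is here when it is fully home.
- knob_grip (a point): Middle of the black bar-shaped clamp knob, on its upright axis, 97 mm above the bench, 75 mm behind the mouth. The bar is 46 mm long (this point's x axis, turns with it), 14 mm thick (y), 20 mm high (87 to 107 mm above the bench), sunk in a round well 92 mm across, floor 83 mm and rim 108 mm above the bench.
- clamp_knob (a joint): Clamp knob angle in rad: 0 fully loose, grows as it turns clockwise seen from above; starts at 0 to 0.2. Friction 0.05 N m. With a stake home it goes tight at about 1.2, when a shoe presses on the shank from above (end of travel 1.45). Tightened too early, the shoe blocks the bore.
- mat_top (a point): Centre of the upper face of the cork mat, 240 x 240 mm, fixed to the bench; nothing stands on it. Its upper face is 4 mm above the bench.
- mallet: Mallet, 215 mm, wooden handle and yellow head, lying beyond the mat. Bystander, to be left where it is.
- hammer: Hammer with a wooden handle lying at the far side. Bystander, to be left where it is.
- screwdriver: Screwdriver with a blue handle lying right of the mat. Bystander, to be left where it is.
- mug: Grey mug, 80 mm across, 95 mm high. Bystander, to be left where it is.
- bottle: Clear bottle, 66 mm across, 200 mm high, left of the holder. Bystander, to be left where it is.
- bench_pin: Notched wooden board 130 x 80 x 20 mm, beyond the holder's mouth. Bystander, to be left where it is.
- file_: File with a wooden handle, left of the holder. Bystander, to be left where it is.
- bangle: Brass bangle, 68 mm across, 12 mm high, by the mat's far right corner. Bystander, to be left where it is.
There are look-alikes about, which are no part of the job. Leave any orange look-alike of the part that bears stake_mid alone.

How it is judged:
By the outcome, as a careful person would: the job done as asked, in the order asked, and still so for the second after the job is handed in, with the robot touching nothing.
It also fails if it takes over 72 s, if anything falls off the work surface, if the arm or the gripper's body presses on something with over 40 N, if the wrist force passes 120 N, or if a joint passes its speed limit or range.

## Robot

A 6-joint arm with a two-finger parallel gripper is mounted at the origin on the work surface. World frame = base frame: x ahead of the robot, y to its left, z up, the work surface at z = 0. Lengths are in m, angles in rad, forces in N, time in s.
With the tool pointing down it reaches from about 0.35 to 0.775 m from the base axis. Payload 7.3 kg.
Tool frame: the origin (TCP) lies at the very end of the fingers, on their centre line; the grasp point (between the pads) lies 19 mm behind it; x points along the fingers, y is the direction in which the jaws open and shut, and the axes are right-handed (so a half turn about x gives the same grasp; the last joint's range is limited). The gripper opens to 92 mm and grips with 3 to 60 N. Pads are 19 mm wide; open, the fingers measure 130 mm over their backs; the gripper's body (75 mm by 190 mm) begins 47 mm behind the grasp point.
Start: joints at [0.998, 0.342, 1.524, -0, 1.275, -0.146], TCP at [0.217, 0.478, 0.19] pointing down, gripper open.
Joint ranges: [-2.53, 2.53], [-0.77, 2.02], [0.04, 2.7], [-1, 4.14], [0.28, 2.66], [-3.11, 3.11]. Speed limits (rad/s): [2.57, 2.57, 3.14, 3.14, 3.14, 3.14].

## Interface

Orientations are given as [roll, pitch, yaw] about the fixed x, y, z axes, in that order (R = Rz(yaw) Ry(pitch) Rx(roll)).
In Python, from cell import observe, vision, job gives the robot as it stands.
- The arm moves only by the tool send_rows, never from a script. Its argument "motion" is a list of rows, each an object with "hand": the opening, from -1 (shut) to 1 (fully open), so that 0 is half open; "slide": the shift along the tool's x, y, z in mm, a list of three; "spin": the turn about the tool's x in rad. In form: [{"hand": hand, "slide": [tx, ty, tz], "spin": spin}, ...]. A call has 1 to 8 rows; each row shifts and turns the pose as measured when the row begins, along the tool's axes as they then stand; what a row does not reach is not made up. A row lasts 1/10 s, in which the tool goes at most 50 mm and 8.59 degrees, less where a joint would pass 70% of its speed; a pose out of reach is approached as far as the arm can. A call with a gripper value outside its range is refused whole. The fingers move at their own pace and stop on an object; "grip_force" is the grip in N (left out, the last holds). Time passes only in rows, so rows that do not move let the fingers close. It gives the time, the measured TCP pose, the force and the opening at its end, in the units of the state.
- observe(): the state, without advancing time (a new reading comes with each control period).
- vision.read_camera(name): name is "scene" or "top"; returns a dict with "pixels" (400x640x3 uint8, blue, green, red), "range_z" (400x640 float32, m along the optical axis (not along the pixel's ray), 0 where there is no reading), "fx", "fy", "cx", "cy" (pixels), "world_from_camera" (4x4, takes a point from camera to world coordinates). Camera axes: x right, y down, z forward; pixel columns grow to the right and rows downward; lengths in m; the calibration is good to about 2 mm. A picture is of the moment at which its call begins.
- job.hand_in(): hands the job in, once; it reports no verdict.
Trained networks look in a picture, given as the dict that the camera call returned (one of the last four; its "shot" number tells which), for a name from the list of things; names that differ only in an ending like _2 or _b are one class to them, and where a whole thing is asked for, a point or a joint stands for the part that bears it (a point fixed in the world has none). Each returns a list of dicts, best first, with "conf" (0 to 1); they miss things now and then, are a little off and sometimes report something else, mostly with a low value. They report only what shows in the picture. A call takes as long as a camera call. They do not tell look-alikes from the thing itself.
- vision.search_frame(picture, thing): "uv" ([column, row] in pixels, amid what is visible of it).
- vision.cut_out(picture, thing): "mask" (400x640 bool, what is visible of it) and "uv" ([column, row] in pixels, amid what is visible of it).
The state is a dict: "time": time; "qpos": joint angles; "qvel": joint speeds; "joint_efforts": joint torques, N m; "tool_pos": TCP position; "tool_rot": TCP orientation; "contact_force": force on the tool from outside, world axes, zero at the start; "torque": the same for the moment, N m; "opening": finger opening in m.
Only numpy, scipy, OpenCV 4.12 (cv2) and the standard library are available. Lean on these libraries where they do the work, as an engineer would, in place of code of your own. Each camera call takes 0.05 s, during which the arm holds its last target.

## Working session

There is one attempt and no reset: what is moved stays moved. The work goes in short steps, Python scripts to look and compute and a tool call to move; the robot and the scene stay as the last step left them, time stands still between calls to the robot, and variables do not carry over. Pictures are saved under pics/ and viewed, and the job is handed in when it is done.

Besides the shell and the picture viewer there is one more tool, called as name(argument=value, ...), one argument or row to a line, values as JSON. send_rows: Moves the arm, as the interface text tells. Its arguments: {"type":"object","properties":{"motion":{"type":"array","items":{"type":"object","properties":{"hand":{"type":"number"},"slide":{"type":"array","items":{"type":"number"}},"spin":{"type":"number"}}}},"grip_force":{"type":"number"}},"required":["motion"]}

```bash
ls; mkdir -p pics; python3 - <<'E'
from cell import observe, vision, job
import cv2, numpy as np
s=observe(); print({k:np.round(v,3) for k,v in s.items()})
for n in ("scene","top"):
    p=vision.read_camera(n); cv2.imwrite(f"pics/{n}0.png",p["pixels"]); np.save(f"pics/{n}0_z.npy",p["range_z"])
    print(n,p["fx"],p["cx"],p["cy"],np.round(p["world_from_camera"],4).tolist())
    for t in ["stake_mid","round_tip","mouth","holder","knob_grip","mat_top","tongue_tip"]:
        print(t,[(np.round(d["uv"]).tolist(),round(d["conf"],2)) for d in vision.search_frame(p,t)])
E
```

```text
pics
{'time': np.float64(0.0), 'qpos': array([ 0.998,  0.343,  1.525, -0.   ,  1.275, -0.146]), 'qvel': array([ 0.   ,  0.001,  0.   , -0.001,  0.001,  0.   ]), 'joint_efforts': array([ -0.   , -43.124, -24.422,   0.072,   0.056,  -0.   ]), 'tool_pos': array([0.217, 0.478, 0.189]), 'tool_rot': array([-1.696,  1.569, -2.123]), 'contact_force': array([ 0.059, -0.412, -0.428]), 'torque': array([0.036, 0.007, 0.055]), 'opening': np.float64(0.092)}
scene 399.4268286540014 318.6004020860211 197.6492024865711 [[0.1176, 0.6802, -0.7235, 1.292], [0.9928, -0.096, 0.0711, -0.0466], [-0.0211, -0.7267, -0.6866, 0.8412], [0.0, 0.0, 0.0, 1.0]]
stake_mid [([352.0, 212.0], 0.83), ([219.0, 168.0], 0.6)]
round_tip [([218.0, 166.0], 0.68), ([385.0, 206.0], 0.36)]
mouth [([381.0, 206.0], 0.97)]
holder [([382.0, 201.0], 0.72)]
knob_grip [([383.0, 191.0], 0.67)]
mat_top [([256.0, 242.0], 0.57), ([384.0, 202.0], 0.3)]
tongue_tip [([216.0, 168.0], 0.82), ([350.0, 208.0], 0.53)]
top 377.38073864443686 310.79403752285066 193.18908241177726 [[0.0652, -0.9752, 0.2117, 0.2771], [-0.9979, -0.0631, 0.0168, 0.0235], [-0.0031, -0.2123, -0.9772, 1.1705], [0.0, 0.0, 0.0, 1.0]]
stake_mid [([407.0, 300.0], 0.8), ([289.0, 187.0], 0.54)]
round_tip [([412.0, 301.0], 0.85), ([287.0, 191.0], 0.65)]
mouth [([256.0, 195.0], 0.69)]
holder [([258.0, 198.0], 0.67)]
knob_grip [([249.0, 191.0], 0.58)]
mat_top [([371.0, 194.0], 0.84)]
tongue_tip [([409.0, 304.0], 0.88), ([289.0, 188.0], 0.49)]
```

View pics/scene0.png

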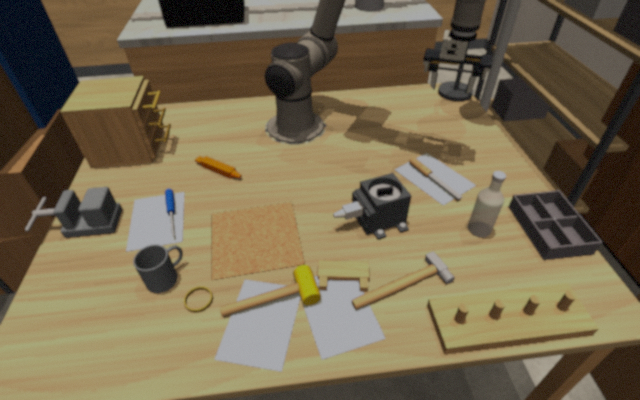

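View pics/top0.png

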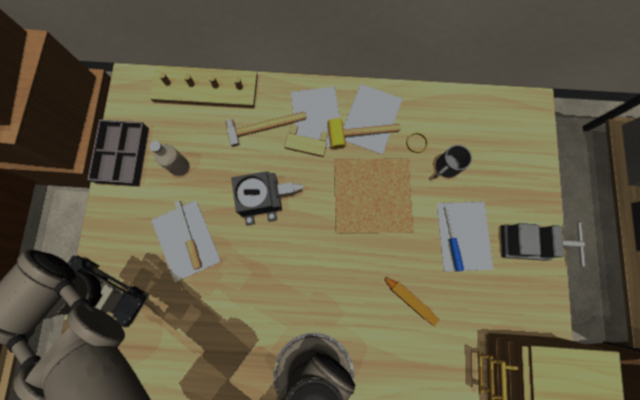

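```bash
cat > h.py <<'E'
from cell import observe, vision, job
import cv2, numpy as np
def cloud(p):
    z=p["range_z"].astype(float); v,u=np.mgrid[0:400,0:640]
    P=np.stack([(u-p["cx"])/p["fx"]*z,(v-p["cy"])/p["fy"]*z,z,np.ones_like(z)],-1)
    W=(P@np.array(p["world_from_camera"]).T)[...,:3]; W[z<=0]=np.nan
    return W
def proj(p,X):
    X=np.atleast_2d(X); T=np.linalg.inv(p["world_from_camera"]); C=X@T[:3,:3].T+T[:3,3]
    return np.stack([C[:,0]/C[:,2]*p["fx"]+p["cx"],C[:,1]/C[:,2]*p["fy"]+p["cy"]],-1)
def crop(p,c,r,k,name,draw=()):
    u,v=c; im=p["pixels"][max(0,v-r):v+r,max(0,u-r):u+r]; im=cv2.resize(im,None,fx=k,fy=k,interpolation=cv2.INTER_CUBIC)
    for X in draw:
        q=proj(p,X)[0]; cv2.circle(im,(int((q[0]-max(0,u-r)+.5)*k),int((q[1]-max(0,v-r)+.5)*k)),3,(0,0,255),-1)
    cv2.imwrite("pics/"+name,im)
E
python3 - <<'E'
from h import *
for n,c in (("top",(265,195)),("scene",(375,208))):
    p=vision.read_camera(n); crop(p,c,45,7,n+"1.png"); W=cloud(p)
    u,v=c; w=W[v-45:v+45,u-45:u+45].reshape(-1,3)
    px=p["pixels"][v-45:v+45,u-45:u+45].reshape(-1,3).astype(int)
    m=(w[:,2]>.1)&(w[:,2]<.118); q=w[m]; print(n,"rim",len(q),q.min(0),q.max(0),np.median(q[:,2]))
    r=cv2.minAreaRect((q[:,:2]*1000).astype(np.float32)); print(r)
    m=(w[:,2]>.025)&(w[:,2]<.1)&(px.min(1)>120); q=w[m]; print("white",len(q),q.min(0),q.max(0)); print(np.round(q[::max(1,len(q)//25)],3).tolist())
    m=(abs(w[:,2])<.004); print("bench z",np.nanmedian(w[m][:,2]))
E
```

```text
top rim 627 [0.43970514 0.15411065 0.10011352] [0.56240112 0.27645233 0.11362784] 0.10776341015718738
((501.9637756347656, 216.13479614257812), (104.78761291503906, 104.18993377685547), 13.755363464355469)
white 665 [0.46217471 0.07038201 0.06035237] [0.54512752 0.25767099 0.08908745]
[[0.543, 0.225, 0.086], [0.539, 0.216, 0.082], [0.537, 0.192, 0.084], [0.542, 0.103, 0.076], [0.537, 0.124, 0.075], [0.527, 0.2, 0.083], [0.539, 0.086, 0.066], [0.524, 0.193, 0.086], [0.536, 0.079, 0.065], [0.522, 0.188, 0.081], [0.533, 0.076, 0.068], [0.518, 0.187, 0.086], [0.511, 0.255, 0.084], [0.525, 0.094, 0.069], [0.52, 0.105, 0.075], [0.518, 0.102, 0.073], [0.504, 0.189, 0.083], [0.497, 0.191, 0.084], [0.494, 0.194, 0.084], [0.491, 0.196, 0.085], [0.488, 0.196, 0.084], [0.486, 0.19, 0.081], [0.483, 0.184, 0.085], [0.474, 0.233, 0.082], [0.472, 0.213, 0.083], [0.465, 0.226, 0.084]]
bench z -2.1923134802426247e-05
scene rim 632 [0.44523222 0.15070932 0.10001802] [0.56893979 0.27562037 0.1122028 ] 0.10691504868904822
((505.7484436035156, 213.0731201171875), (108.31880950927734, 107.05207824707031), 13.543496131896973)
white 379 [0.46451042 0.06562274 0.03331428] [0.54962523 0.25528038 0.0875678 ]
[[0.465, 0.203, 0.083], [0.472, 0.204, 0.086], [0.475, 0.203, 0.084], [0.48, 0.194, 0.083], [0.484, 0.178, 0.081], [0.492, 0.188, 0.083], [0.503, 0.248, 0.082], [0.503, 0.183, 0.083], [0.513, 0.223, 0.083], [0.516, 0.211, 0.083], [0.519, 0.201, 0.084], [0.521, 0.207, 0.081], [0.514, 0.117, 0.071], [0.522, 0.121, 0.074], [0.523, 0.112, 0.073], [0.524, 0.104, 0.071], [0.525, 0.092, 0.07], [0.532, 0.133, 0.071], [0.538, 0.118, 0.075], [0.536, 0.099, 0.072], [0.534, 0.083, 0.068], [0.542, 0.123, 0.071], [0.548, 0.108, 0.074], [0.548, 0.102, 0.072], [0.542, 0.068, 0.063], [0.546, 0.078, 0.062]]
bench z -7.048621234384544e-05
```

View crops.

View pics/top1.png

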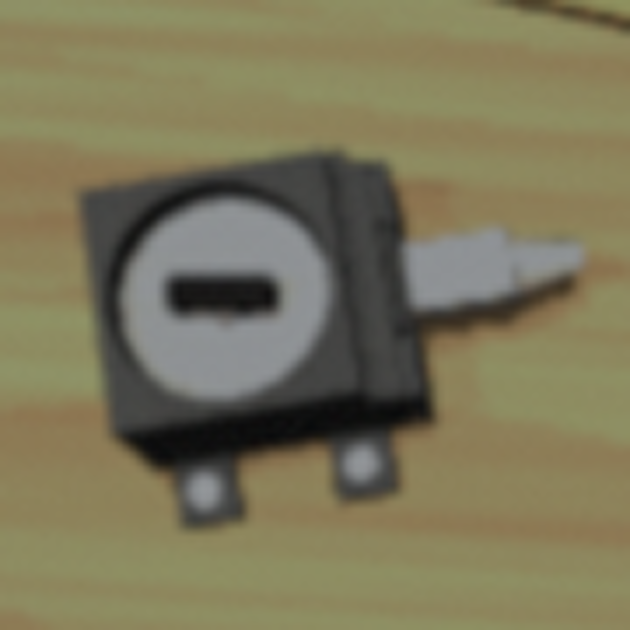

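View pics/scene1.png

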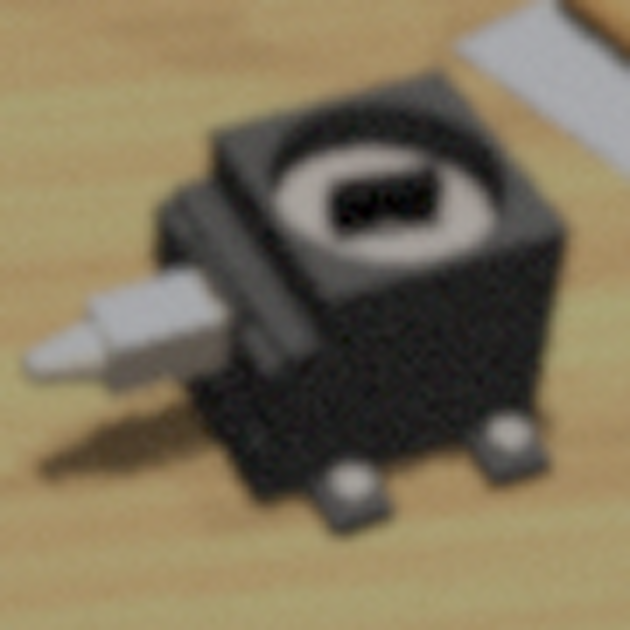

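```bash
cat >> h.py <<'E'
from scipy.spatial.transform import Rotation as Ro
def toolR(s): return Ro.from_euler('xyz',s["tool_rot"]).as_matrix()
def plan(target,jaw_dir=None,s=None):
    """delta in tool axes (mm) to world target TCP, spin (rad) for jaw dir"""
    s=s or observe(); R=toolR(s); d=R.T@(np.array(target)-s["tool_pos"])*1000
    y=R[:,1]; ya=np.degrees(np.arctan2(y[1],y[0]))
    o="slide %s yaw_jaw %.2f j1 %.3f j6 %.3f"%(np.round(d,1).tolist(),ya,s["qpos"][0],s["qpos"][5])
    if jaw_dir is not None:
        e=(ya-jaw_dir+90)%180-90   # world yaw decrease = +spin (x down)
        o+=" spin %.3f"%np.radians(e)
    print(o,"rot tilt",np.round(R[:,0],4).tolist())
E
python3 - <<'E'
from h import *
s=observe(); R=toolR(s); print(np.round(R,3))
pt=vision.read_camera("top"); W=cloud(pt)
# mat
m=vision.cut_out(pt,"mat_top")[0]["mask"]; print("mat",m.sum()); q=W[m]; 
hsv=cv2.cvtColor(pt["pixels"],cv2.COLOR_BGR2HSV)
print(np.nanmean(q,0)); print(cv2.minAreaRect((q[:,:2]*1000).astype(np.float32)))
for t in ["mallet","hammer","screwdriver","mug","bottle","bench_pin","file_","bangle"]:
    d=vision.cut_out(pt,t)
    if d:
        q=W[d[0]["mask"]]; print(t,round(d[0]["conf"],2),np.round(np.nanpercentile(q,2,axis=0),3),np.round(np.nanpercentile(q,98,axis=0),3))
# knob bar
for n in ("top","scene"):
    p=pt if n=="top" else vision.read_camera(n); W=cloud(p)
    dark=p["pixels"].max(2)<45
    near=(np.hypot(W[...,0]-.5035,W[...,1]-.2146)<.035)&(W[...,2]>.095)&(W[...,2]<.118)
    q=W[near]; print(n,"knob",len(q),q.mean(0),cv2.minAreaRect((q[:,:2]*1000).astype(np.float32)))
    # white well floor circle
    f=(np.hypot(W[...,0]-.5035,W[...,1]-.2146)<.06)&(abs(W[...,2]-.083)<.004)&(p["pixels"].min(2)>100); q=W[f]
    print("floor",q.mean(0))
    # stake shank
    a=np.radians(-76.35); ex=-np.array([np.cos(a),np.sin(a)]); mo=np.array([.5035,.2146])-.075*ex
    d=W[...,:2]-mo; lx=d@ex; ly=d@np.array([-ex[1],ex[0]])
    k=(lx>-.04)&(lx<-.006)&(abs(ly)<.03)&(W[...,2]>.066)&(W[...,2]<.082)
    q=W[k]; print("shank top",k.sum(),q.mean(0),"ly",np.percentile(ly[k],[2,50,98]),"lx",lx[k].mean())
    k=(lx>-.12)&(lx<-.006)&(abs(ly)<.03)&(W[...,2]>.04); print("lx min",np.sort(lx[k])[:5], np.polyfit(lx[k],ly[k],1))
E
```

```text
[[ 0.     0.414  0.91 ]
 [ 0.     0.91  -0.414]
 [-1.     0.     0.   ]]
mat 5784
[ 0.53520992 -0.15052302  0.00363743]
((541.0574951171875, -150.01156616210938), (239.60964965820312, 236.21514892578125), 7.46749210357666)
mallet 0.8 [ 0.682 -0.22   0.002] [0.77  0.    0.049]
hammer 0.56 [ 0.671  0.088 -0.001] [0.783 0.329 0.029]
screwdriver 0.91 [ 0.321 -0.422  0.008] [ 0.496 -0.378  0.028]
mug 0.68 [ 0.604 -0.425  0.001] [ 0.685 -0.34   0.096]
bottle 0.59 [0.558 0.44  0.   ] [0.64  0.535 0.202]
file_ 0.63 [0.281 0.365 0.012] [0.466 0.456 0.029]
top knob 80 [0.50024065 0.21499372 0.10573303] ((500.52880859375, 215.29177856445312), (12.220420837402344, 45.083126068115234), 3.488729476928711)
floor [0.50365228 0.21631595 0.0833674 ]
shank top 114 [0.5247651  0.11898582 0.07305244] ly [-0.01286211  0.00218387  0.01605411] lx -0.022931950808249113
lx min [-0.07353377 -0.07298479 -0.07249497 -0.07199442 -0.07054391] [0.03694663 0.00459612]
scene knob 102 [0.50914823 0.21156215 0.10365225] ((506.9292907714844, 211.54864501953125), (17.011709213256836, 44.84420394897461), 6.588647365570068)
floor [0.49633734 0.21663848 0.08330438]
shank top 115 [0.53178492 0.12043362 0.07232254] ly [-0.01879241 -0.00548163  0.01124894] lx -0.023181656737444555
lx min [-0.07922715 -0.07915321 -0.07871758 -0.07859845 -0.07852681] [-0.05161513 -0.01013459]
```

send_rows(
  motion=[
    {"hand":1,"slide":[0,0,0],"spin":0.149},
    {"hand":1,"slide":[0,0,0],"spin":0.149},
    {"hand":1,"slide":[0,0,0],"spin":0.149},
    {"hand":1,"slide":[0,0,0],"spin":0.149},
    {"hand":1,"slide":[0,0,0],"spin":0.149},
    {"hand":1,"slide":[0,0,0],"spin":0.149},
  ],
  grip_force=30,
)

```text
time: 2.05
tool_pos: [0.2173, 0.4779, 0.19]
tool_rot: [-1.883, 1.571, 3.068]
contact_force: [0.2, 0.1, 0.4]
opening: 0.0919
```

```bash
python3 -c "
from h import *
plan([.5269,.1183,.16],13.65)"
```

```text
slide [30.0, 215.8, 422.7] yaw_jaw 13.68 j1 0.998 j6 0.759 spin 0.001 rot tilt [-0.0, 0.0, -1.0]
```

send_rows(
  motion=[
    {"hand":1,"slide":[0,21,42],"spin":0},
    {"hand":1,"slide":[0,21,42],"spin":0},
    {"hand":1,"slide":[0,21,42],"spin":0},
    {"hand":1,"slide":[0,21,42],"spin":0},
    {"hand":1,"slide":[0,21,42],"spin":0},
    {"hand":1,"slide":[0,21,42],"spin":0},
    {"hand":1,"slide":[0,21,42],"spin":0},
    {"hand":1,"slide":[0,21,42],"spin":0},
  ],
)

```text
time: 2.85
tool_pos: [0.4643, 0.1852, 0.1903]
tool_rot: [2.305, 1.566, 0.977]
contact_force: [0.3, 0.6, 0.5]
opening: 0.0918
```

```bash
python3 -c "
from h import *
plan([.5269,.1183,.16],13.65)"
```

```text
slide [30.2, 44.6, 80.1] yaw_jaw 13.95 j1 0.224 j6 -0.020 spin 0.005 rot tilt [0.0024, 0.0036, -1.0]
```

send_rows(
  motion=[
    {"hand":1,"slide":[15,22,40],"spin":0},
    {"hand":1,"slide":[15,18,35],"spin":0},
    {"hand":1,"slide":[0,0,0],"spin":0},
    {"hand":1,"slide":[0,0,0],"spin":0},
  ],
)

```text
time: 3.25
tool_pos: [0.5271, 0.114, 0.1595]
tool_rot: [1.873, 1.564, 0.538]
contact_force: [-0.1, 0.3, 0.8]
opening: 0.092
```

```bash
python3 - <<'E'
from h import *
plan([.5269,.1183,.048],13.65)
for n in ("top","scene"):
    p=vision.read_camera(n); crop(p,(275,190) if n=="top" else (355,200),50,6,n+"2.png",[[.5269,.1183,.058],observe()["tool_pos"]])
E
```

```text
slide [111.5, 0.1, -4.0] yaw_jaw 13.49 j1 0.069 j6 -0.168 spin -0.003 rot tilt [0.0056, 0.0033, -1.0]
```

View pics/top2.png

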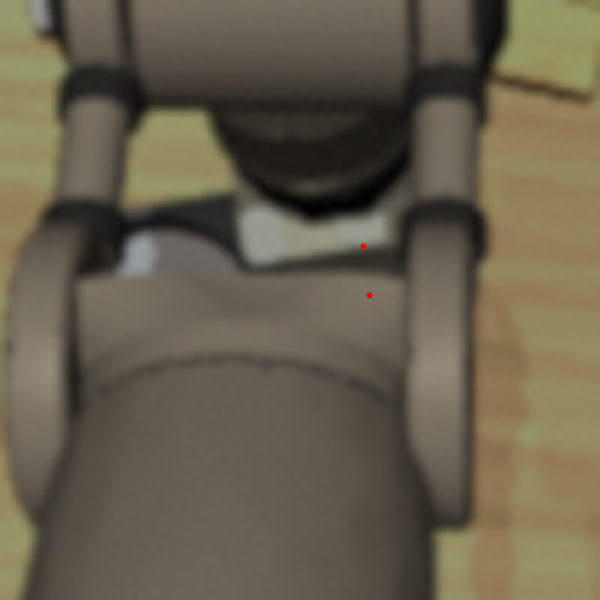

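View pics/scene2.png

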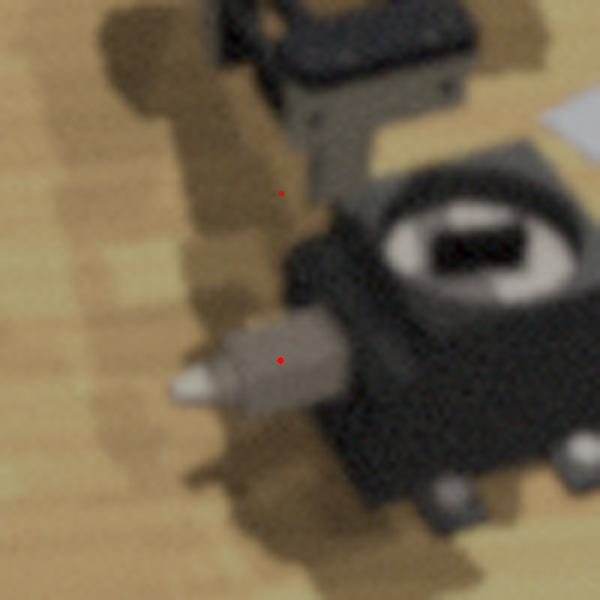

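```bash
python3 - <<'E'
from h import *
p=vision.read_camera("scene"); s=observe(); R=toolR(s); t=s["tool_pos"]
D=[t]+[t+R@np.array([a,b,c]) for a in(0,) for b in (.046,.065,-.046,-.065) for c in(-.0095,.0095)]
crop(p,(355,185),60,6,"scene3.png",D)
W=cloud(p)
# finger tip cloud near tool
d=(W-t)@R; m=(d[...,0]>-.06)&(d[...,0]<.01)&(abs(d[...,1])<.08)&(abs(d[...,2])<.03)
q=d[m]
for sg in (1,-1):
    k=q[:,1]*sg>0.03; 
    if k.sum(): print(sg,k.sum(),np.percentile(q[k],[2,50,98],axis=0).round(4).tolist())
E
```

```text
1 42 [[-0.0597, 0.0493, -0.0082], [-0.0529, 0.0621, 0.0075], [-0.0416, 0.0647, 0.0134]]
-1 52 [[-0.0597, -0.0571, -0.0031], [-0.0468, -0.0466, 0.0079], [-0.0374, -0.0433, 0.0131]]
```

View pics/scene3.png

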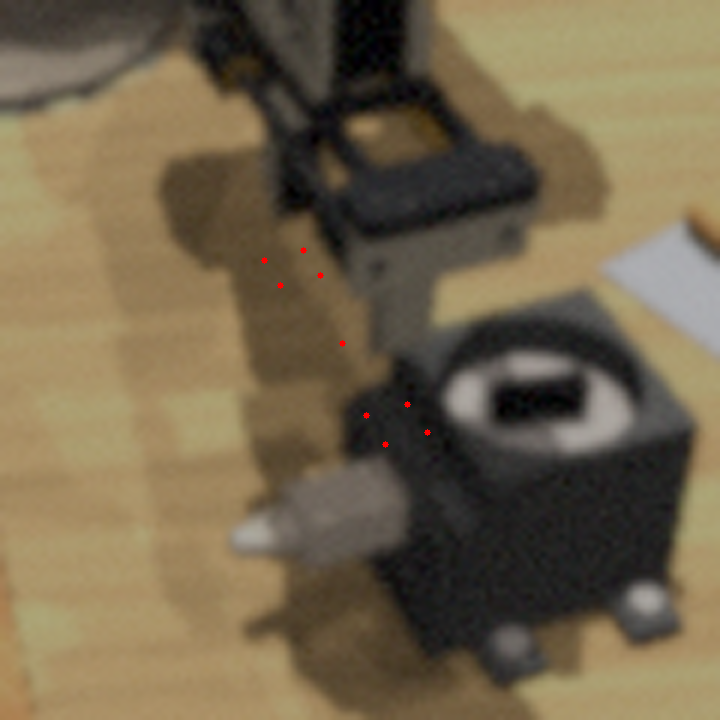

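```bash
python3 - <<'E'
from h import *
p=vision.read_camera("scene"); s=observe(); R=toolR(s); t=s["tool_pos"]; W=cloud(p); print(s["time"],t)
d=(W-t)@R; m=(d[...,0]>-.2)&(d[...,0]<.03)&(abs(d[...,1])<.11)&(abs(d[...,2])<.11)&(W[...,2]>.115)
q=d[m]
for a in np.arange(-.2,.04,.01):
    k=(q[:,0]>=a)&(q[:,0]<a+.01)
    if k.sum(): print(round(a,3),k.sum(),"y",np.percentile(q[k,1],[2,50,98]).round(3),"z",np.percentile(q[k,2],[2,98]).round(3))
# top view
E
```

```text
3.45 [0.5266162  0.11564947 0.16036079]
-0.2 60 y [-0.041  0.012  0.019] z [-0.033  0.039]
-0.19 58 y [0.006 0.014 0.018] z [-0.019  0.023]
-0.18 80 y [-0.005  0.014  0.019] z [-0.02   0.024]
-0.17 106 y [-0.044  0.013  0.018] z [-0.023  0.024]
-0.16 136 y [-0.045  0.013  0.018] z [-0.021  0.026]
-0.15 659 y [-0.088  0.06   0.096] z [-0.031  0.037]
-0.14 220 y [-0.083  0.051  0.096] z [-0.031  0.038]
-0.13 192 y [-0.082  0.036  0.094] z [-0.031  0.038]
-0.12 226 y [-0.08   0.06   0.089] z [-0.032  0.038]
-0.11 106 y [-0.081  0.086  0.089] z [-0.032  0.037]
-0.1 8 y [-0.049 -0.047 -0.046] z [0.004 0.01 ]
-0.09 16 y [-0.05  -0.048  0.066] z [-0.007  0.01 ]
-0.08 48 y [-0.061  0.063  0.066] z [-0.009  0.013]
-0.07 56 y [-0.058  0.06   0.065] z [-0.009  0.013]
-0.06 51 y [-0.058  0.061  0.065] z [-0.008  0.013]
-0.05 34 y [-0.057 -0.047  0.06 ] z [-0.003  0.013]
-0.04 10 y [-0.05  -0.046  0.051] z [-0.002  0.012]
```

send_rows(
  motion=[
    {"hand":1,"slide":[25,0,-1],"spin":0},
    {"hand":1,"slide":[25,0,-1],"spin":0},
    {"hand":1,"slide":[20,0,0],"spin":0},
    {"hand":1,"slide":[0,0,0],"spin":0},
    {"hand":1,"slide":[0,0,0],"spin":0},
  ],
)

```text
time: 3.95
tool_pos: [0.5263, 0.1239, 0.0931]
tool_rot: [1.63, 1.555, 0.307]
contact_force: [0.0, -0.5, 1.6]
opening: 0.0915
```

```bash
python3 - <<'E'
from h import *
p=vision.read_camera("scene"); s=observe(); R=toolR(s); t=s["tool_pos"]; W=cloud(p); print(s["time"],t)
plan([.5269,.1183,.048],13.65)
d=(W-t)@R; m=(d[...,0]>-.2)&(d[...,0]<.03)&(abs(d[...,1])<.11)&(abs(d[...,2])<.11)&(W[...,2]>.06)
q=d[m]
for a in np.arange(-.13,.04,.01):
    k=(q[:,0]>=a)&(q[:,0]<a+.01)
    if k.sum(): print(round(a,3),k.sum(),"y",np.percentile(q[k,1],[2,50,98]).round(3),"z",np.percentile(q[k,2],[2,98]).round(3))
D=[t]+[t+R@np.array([a,b,c]) for a in(0,) for b in (.046,.065,-.046,-.065) for c in(-.0095,.0095)]
crop(p,(355,195),60,6,"scene4.png",D)
E
```

```text
4.0 [0.52620955 0.12391456 0.09318322]
slide [45.2, -1.4, 5.7] yaw_jaw 14.20 j1 0.087 j6 -0.163 spin 0.010 rot tilt [0.0149, 0.0048, -0.9999]
-0.13 168 y [-0.082  0.019  0.094] z [-0.031  0.038]
-0.12 203 y [-0.078  0.056  0.089] z [-0.032  0.038]
-0.11 85 y [-0.08   0.086  0.089] z [-0.032  0.038]
-0.1 8 y [-0.05  -0.048 -0.046] z [0.006 0.013]
-0.09 11 y [-0.05  -0.047  0.066] z [-0.007  0.006]
-0.08 36 y [-0.06   0.063  0.066] z [-0.008  0.013]
-0.07 47 y [-0.06   0.06   0.066] z [-0.009  0.013]
-0.06 50 y [-0.064  0.058  0.065] z [-0.007  0.013]
-0.05 27 y [-0.058 -0.046  0.058] z [-0.004  0.013]
-0.04 7 y [-0.049 -0.046  0.037] z [-0.004  0.011]
-0.02 188 y [-0.001  0.04   0.055] z [-0.109 -0.039]
-0.01 126 y [0.    0.049 0.055] z [-0.108 -0.039]
-0.0 195 y [-0.018  0.023  0.056] z [-0.108 -0.016]
0.01 295 y [-0.045  0.021  0.055] z [-0.104  0.027]
0.02 272 y [-0.03   0.013  0.055] z [-0.104  0.051]
```

View pics/scene4.png

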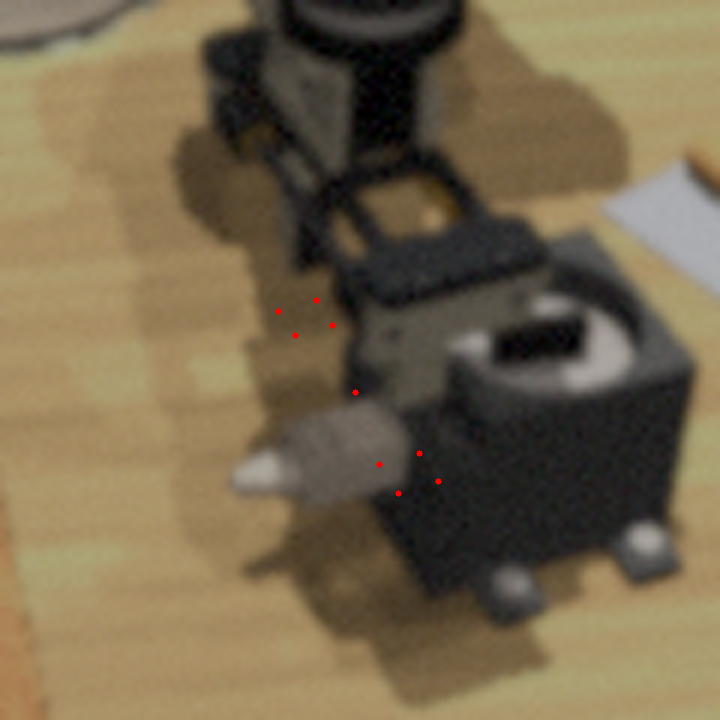

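send_rows(
  motion=[
    {"hand":1,"slide":[15,-0.5,2],"spin":0},
    {"hand":1,"slide":[15,-0.5,2],"spin":0},
    {"hand":1,"slide":[12,-0.5,2],"spin":0},
    {"hand":1,"slide":[0,0,0],"spin":0},
    {"hand":1,"slide":[0,0,0],"spin":0},
  ],
)

```text
time: 4.5
tool_pos: [0.5307, 0.1195, 0.0564]
tool_rot: [1.543, 1.544, 0.222]
contact_force: [-0.3, -0.0, 0.2]
opening: 0.0919
```

```bash
python3 - <<'E'
from h import *
p=vision.read_camera("scene"); s=observe(); R=toolR(s); t=s["tool_pos"]; W=cloud(p); print(s["time"],t)
plan([.5269,.1183,.048],13.65)
D=[t]+[t+R@np.array([a,b,c]) for a in(0,) for b in (.046,.065,-.046,-.065) for c in(-.0095,.0095)]
crop(p,(355,195),50,7,"scene5.png",D)
E
```

```text
4.55 [0.53071495 0.11947644 0.05639247]
slide [8.3, -4.2, 0.2] yaw_jaw 14.34 j1 0.078 j6 -0.175 spin 0.012 rot tilt [0.0263, 0.0059, -0.9996]
```

View pics/scene5.png

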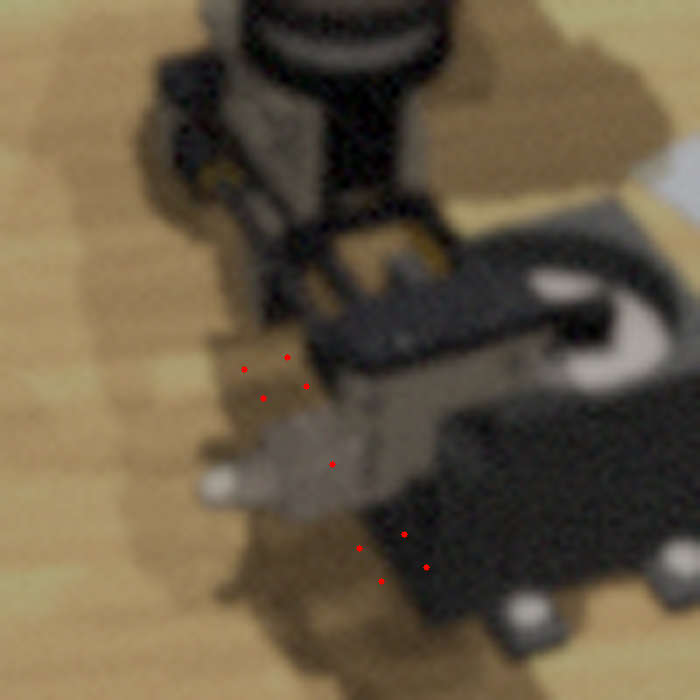

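send_rows(
  motion=[
    {"hand":0.2,"slide":[4,-2,0],"spin":0},
    {"hand":-0.3,"slide":[4,-2,0],"spin":0},
    {"hand":-0.5,"slide":[0,0,0],"spin":0.01},
    {"hand":-0.5,"slide":[0,0,0],"spin":0},
    {"hand":-0.5,"slide":[0,0,0],"spin":0},
  ],
  grip_force=5,
)

```text
time: 5.05
tool_pos: [0.5276, 0.1187, 0.0493]
tool_rot: [1.541, 1.541, 0.21]
contact_force: [-0.2, 0.4, -0.0]
opening: 0.0566
```

```bash
python3 - <<'E'
from h import *
p=vision.read_camera("scene"); s=observe(); R=toolR(s); t=s["tool_pos"]; W=cloud(p); print(s["time"],t,s["opening"],s["contact_force"])
plan([.5269,.1183,.048],13.65)
crop(p,(355,195),50,7,"scene6.png",[t])
E
```

```text
5.1 [0.52763827 0.11868037 0.04932217] 0.052206943458378015 [ 0.76641976 -0.55070743  0.1627733 ]
slide [1.3, -0.8, 0.2] yaw_jaw 13.72 j1 0.077 j6 -0.165 spin 0.001 rot tilt [0.029, 0.0061, -0.9996]
```

View pics/scene6.png

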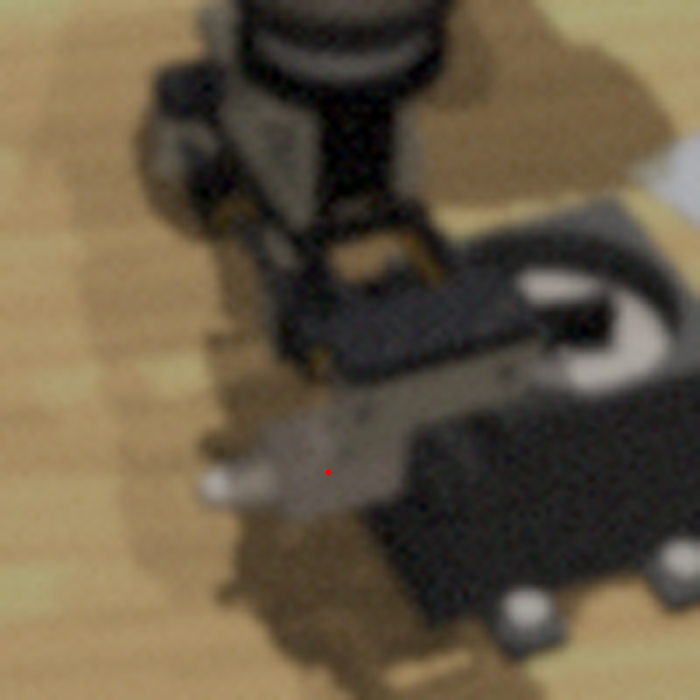

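send_rows(
  motion=[
    {"hand":-0.5,"slide":[0,0,0],"spin":0},
    {"hand":-0.5,"slide":[0,0,0],"spin":0},
    {"hand":-0.5,"slide":[0,0,0],"spin":0},
    {"hand":-0.5,"slide":[0,0,0],"spin":0},
  ],
)

```text
time: 5.5
tool_pos: [0.5279, 0.1187, 0.0495]
tool_rot: [1.538, 1.541, 0.207]
contact_force: [0.2, 0.4, -0.7]
opening: 0.024
```

```bash
python3 - <<'E'
from h import *
p=vision.read_camera("scene"); s=observe(); R=toolR(s); t=s["tool_pos"]; W=cloud(p); print(s["time"],t,s["opening"],s["contact_force"])
crop(p,(355,195),50,7,"scene7.png",[t])
E
```

```text
5.55 [0.52792389 0.1186715  0.04950627] 0.023428036140534538 [ 0.79558875 -0.28864509 -0.13384287]
```

View pics/scene7.png

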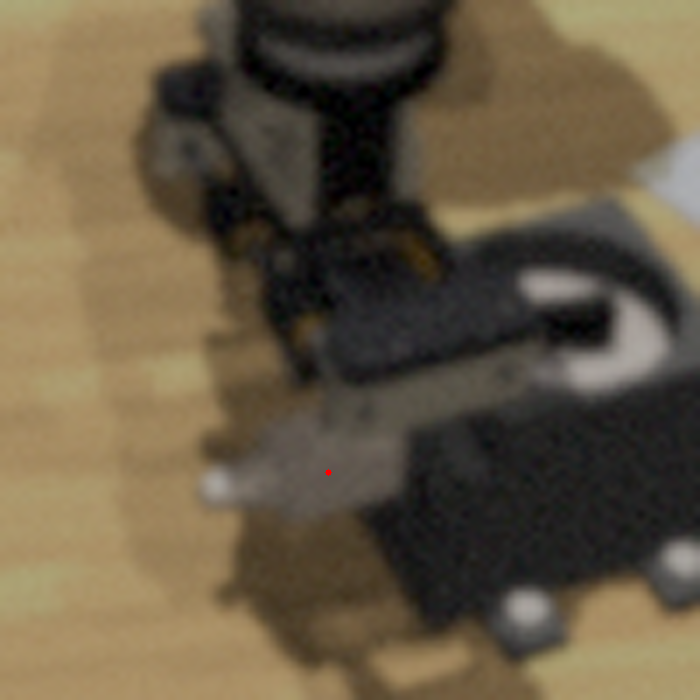

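```bash
cat >> h.py <<'E'
L=0.037
def tip(s): return s["tool_pos"]-L*toolR(s)[:,0]
A=np.radians(-76.35); EO=np.array([np.cos(A),np.sin(A)])  # outward
EY=np.array([-EO[1],EO[0]])
def hol(x,y,z): 
    """holder coords (x into bore, y lateral along EY) -> world"""
    mo=np.array([.5035,.2145])+.075*EO; q=mo-x*EO+y*EY; return [q[0],q[1],z]
def tohol(P):
    mo=np.array([.5035,.2145])+.075*EO; d=np.array(P[:2])-mo; return np.round([-d@EO*1e3,d@EY*1e3,P[2]*1e3],1)
def ptip(target,jaw=None):
    s=observe(); R=toolR(s); print("t %.2f tip hol %s open %.4f F %s M %s"%(s["time"],tohol(tip(s)),s["opening"],np.round(s["contact_force"],1),np.round(s["torque"],2)))
    plan(np.array(target)+L*R[:,0],jaw,s)
E
python3 -c "
from h import *
ptip(hol(-.024,0,.049),13.65)"
```

```text
t 5.55 tip hol [-23.9   0.   86.5] open 0.0234 F [ 0.8 -0.3 -0.1] M [-0.08  0.07 -0.02]
slide [37.5, -1.1, 0.1] yaw_jaw 13.72 j1 0.077 j6 -0.166 spin 0.001 rot tilt [0.0295, 0.0062, -0.9995]
```

send_rows(
  motion=[
    {"hand":0.3,"slide":[0,0,0],"spin":0},
    {"hand":0.3,"slide":[0,0,0],"spin":0},
    {"hand":0.3,"slide":[0,0,0],"spin":0},
    {"hand":0.3,"slide":[0,0,0],"spin":0},
    {"hand":0.3,"slide":[0,0,0],"spin":0},
    {"hand":0.3,"slide":[0,0,0],"spin":0},
  ],
)

```text
time: 6.15
tool_pos: [0.5279, 0.1187, 0.0495]
tool_rot: [1.538, 1.541, 0.207]
contact_force: [-0.3, 0.6, -0.9]
opening: 0.0592
```

send_rows(
  motion=[
    {"hand":0.3,"slide":[5,0,0],"spin":0},
    {"hand":0.3,"slide":[5,0,0],"spin":0},
    {"hand":0.3,"slide":[5,0,0],"spin":0},
    {"hand":0.3,"slide":[5,0,0],"spin":0},
    {"hand":0.3,"slide":[5,0,0],"spin":0},
    {"hand":0.3,"slide":[0,0,0],"spin":0},
  ],
)

```text
time: 6.75
tool_pos: [0.5282, 0.1188, 0.0216]
tool_rot: [1.543, 1.542, 0.212]
contact_force: [0.3, 0.5, -0.6]
opening: 0.0597
```

```bash
python3 -c "
from h import *
ptip(hol(-.024,0,.049),13.65)"
```

```text
t 6.75 tip hol [-23.8   0.4  58.6] open 0.0597 F [ 0.3  0.5 -0.6] M [-0.06  0.05  0.03]
slide [9.6, -0.6, 0.2] yaw_jaw 13.72 j1 0.077 j6 -0.166 spin 0.001 rot tilt [0.0282, 0.0061, -0.9996]
```

send_rows(
  motion=[
    {"hand":0.3,"slide":[4.5,0,0],"spin":0},
    {"hand":0.3,"slide":[4,0,0],"spin":0},
    {"hand":0,"slide":[0,0,0],"spin":0},
    {"hand":-0.3,"slide":[0,0,0],"spin":0},
    {"hand":-0.6,"slide":[0,0,0],"spin":0},
    {"hand":-0.6,"slide":[0,0,0],"spin":0},
    {"hand":-0.6,"slide":[0,0,0],"spin":0},
    {"hand":-0.6,"slide":[0,0,0],"spin":0},
  ],
  grip_force=8,
)

```text
time: 7.55
tool_pos: [0.5289, 0.1189, 0.0127]
tool_rot: [1.539, 1.541, 0.208]
contact_force: [0.7, 0.1, -1.1]
opening: 0.0301
```

```bash
python3 - <<'E'
from h import *
ptip(hol(-.024,0,.049),13.65)
p=vision.read_camera("scene"); crop(p,(355,195),50,7,"scene8.png",[tip(observe())])
E
```

```text
t 7.55 tip hol [-23.9   1.   49.7] open 0.0301 F [ 0.7  0.1 -1.1] M [-0.11  0.06 -0.  ]
slide [0.6, -1.0, 0.1] yaw_jaw 13.72 j1 0.077 j6 -0.166 spin 0.001 rot tilt [0.029, 0.0061, -0.9996]
```

View pics/scene8.png

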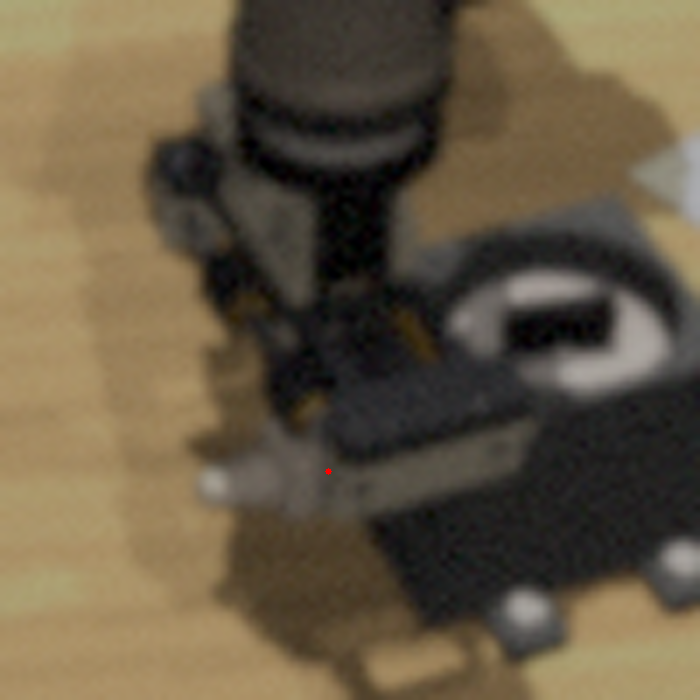

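send_rows(
  motion=[
    {"hand":-0.6,"slide":[0,0,0],"spin":0},
    {"hand":-0.6,"slide":[0,0,0],"spin":0},
    {"hand":-0.6,"slide":[0,0,5],"spin":0},
    {"hand":-0.6,"slide":[0,0,7],"spin":0},
    {"hand":-0.6,"slide":[0,0,7],"spin":0},
    {"hand":-0.6,"slide":[0,0,7],"spin":0},
  ],
  grip_force=35,
)

```text
time: 8.2
tool_pos: [0.5349, 0.0925, 0.0126]
tool_rot: [1.557, 1.542, 0.226]
contact_force: [-0.2, 0.8, -1.0]
opening: 0.0295
```

```bash
python3 - <<'E'
from h import *
ptip(hol(-.17,0.001,.0505),13.65)
E
```

```text
t 8.20 tip hol [-50.9   0.7  49.6] open 0.0295 F [-0.2  0.8 -1. ] M [ 0.05  0.08 -0.02]
slide [-0.9, 0.1, 119.1] yaw_jaw 13.78 j1 0.026 j6 -0.219 spin 0.002 rot tilt [0.0282, 0.0065, -0.9996]
```

send_rows(
  motion=[
    {"hand":-0.6,"slide":[0,0,14],"spin":0},
    {"hand":-0.6,"slide":[0,0,15],"spin":0},
    {"hand":-0.6,"slide":[0,0,15],"spin":0},
    {"hand":-0.6,"slide":[0,0,15],"spin":0},
    {"hand":-0.6,"slide":[0,0,15],"spin":0},
    {"hand":-0.6,"slide":[0,0,15],"spin":0},
    {"hand":-0.6,"slide":[0,0,15],"spin":0},
    {"hand":-0.6,"slide":[0,0,15],"spin":0},
  ],
)

```text
time: 9.0
tool_pos: [0.5652, -0.0351, 0.0121]
tool_rot: [1.529, 1.543, 0.198]
contact_force: [0.4, 0.1, -2.9]
opening: 0.0303
```

```bash
python3 - <<'E'
from h import *
ptip(hol(-.17,0.001,.0505),13.65)
p=vision.read_camera("scene"); crop(p,(325,205),50,7,"scene9.png",[tip(observe())])
E
```

```text
t 9.00 tip hol [-182.     0.    49.1] open 0.0303 F [ 0.4  0.1 -2.9] M [-0.09  0.02  0.03]
slide [-1.4, 1.0, -12.0] yaw_jaw 13.72 j1 -0.204 j6 -0.453 spin 0.001 rot tilt [0.0275, 0.0055, -0.9996]
```

View pics/scene9.png

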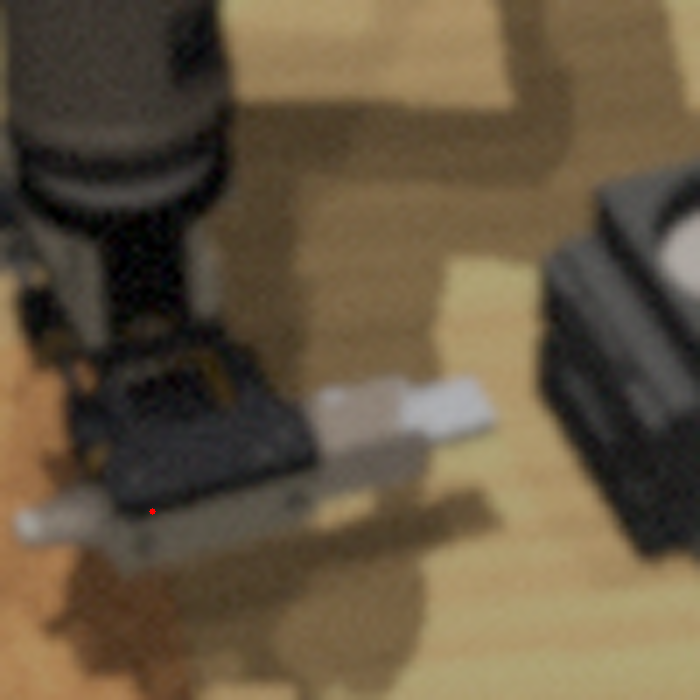

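send_rows(
  motion=[
    {"hand":-0.6,"slide":[-20,0,5],"spin":0},
    {"hand":-0.6,"slide":[-25,0,10],"spin":0},
    {"hand":-0.6,"slide":[-20,0,10],"spin":0.1},
    {"hand":-0.6,"slide":[0,0,0],"spin":0.14},
    {"hand":-0.6,"slide":[0,0,0],"spin":0.14},
    {"hand":-0.6,"slide":[0,0,0],"spin":0.14},
    {"hand":-0.6,"slide":[0,0,0],"spin":0.14},
    {"hand":-0.6,"slide":[0,0,0],"spin":0.14},
  ],
)

```text
time: 9.85
tool_pos: [0.5703, -0.0677, 0.0794]
tool_rot: [2.333, 1.543, 0.169]
contact_force: [1.1, -0.0, -0.9]
opening: 0.0294
```

send_rows(
  motion=[
    {"hand":-0.6,"slide":[0,0,0],"spin":0.14},
    {"hand":-0.6,"slide":[0,0,0],"spin":0.14},
    {"hand":-0.6,"slide":[0,0,0],"spin":0.14},
    {"hand":-0.6,"slide":[0,0,0],"spin":0.14},
    {"hand":-0.6,"slide":[0,0,0],"spin":0},
  ],
)

```text
time: 10.35
tool_pos: [0.5697, -0.0689, 0.0789]
tool_rot: [2.97, 1.546, 0.22]
contact_force: [0.1, 0.6, -2.2]
opening: 0.0298
```

```bash
python3 - <<'E'
from h import *
ptip([.4982,-.1604,.06],-76.35)
E
```

```text
t 10.35 tip hol [-216.    -3.5  115.9] open 0.0298 F [ 0.1  0.6 -2.2] M [-0.09  0.26 -0.03]
slide [53.6, 57.1, 101.5] yaw_jaw -67.54 j1 -0.261 j6 0.911 spin 0.154 rot tilt [0.0246, 0.0055, -0.9997]
```

send_rows(
  motion=[
    {"hand":-0.6,"slide":[0,15,27],"spin":0.077},
    {"hand":-0.6,"slide":[0,15,27],"spin":0.077},
    {"hand":-0.6,"slide":[0,15,27],"spin":0},
    {"hand":-0.6,"slide":[0,6,10],"spin":0},
    {"hand":-0.6,"slide":[0,0,0],"spin":0},
  ],
)

```text
time: 10.85
tool_pos: [0.4971, -0.1473, 0.0764]
tool_rot: [3.135, 1.545, 0.246]
contact_force: [-0.3, 0.8, -1.9]
opening: 0.0299
```

```bash
python3 - <<'E'
from h import *
ptip([.4982,-.1604,.06],-76.35)
E
```

```text
t 10.85 tip hol [-275.   -92.5  113.4] open 0.0299 F [-0.3  0.8 -1.9] M [-0.09  0.28 -0.  ]
slide [53.3, 13.0, 2.7] yaw_jaw -75.51 j1 -0.447 j6 0.859 spin 0.015 rot tilt [0.0251, 0.0063, -0.9997]
```

send_rows(
  motion=[
    {"hand":-0.6,"slide":[-45,6,1],"spin":0.01},
    {"hand":-0.6,"slide":[-45,5,1],"spin":0},
    {"hand":-0.6,"slide":[0,0,0],"spin":0},
    {"hand":-0.6,"slide":[0,0,0],"spin":0},
  ],
)

```text
time: 11.25
tool_pos: [0.4978, -0.1572, 0.1687]
tool_rot: [-3.062, 1.545, 0.33]
contact_force: [-0.0, 0.3, -3.1]
opening: 0.0302
```

```bash
python3 - <<'E'
from h import *
ptip([.4982,-.1604,.06],-76.35)
p=vision.read_camera("scene"); crop(p,(270,195),60,6,"scene10.png",[tip(observe())])
E
```

```text
t 11.25 tip hol [-285.   -94.2  205.7] open 0.0302 F [-0.   0.3 -3.1] M [-0.05  0.24  0.01]
slide [145.7, 3.4, 3.2] yaw_jaw -75.62 j1 -0.466 j6 0.847 spin 0.013 rot tilt [0.0247, 0.0085, -0.9997]
```

View pics/scene10.png

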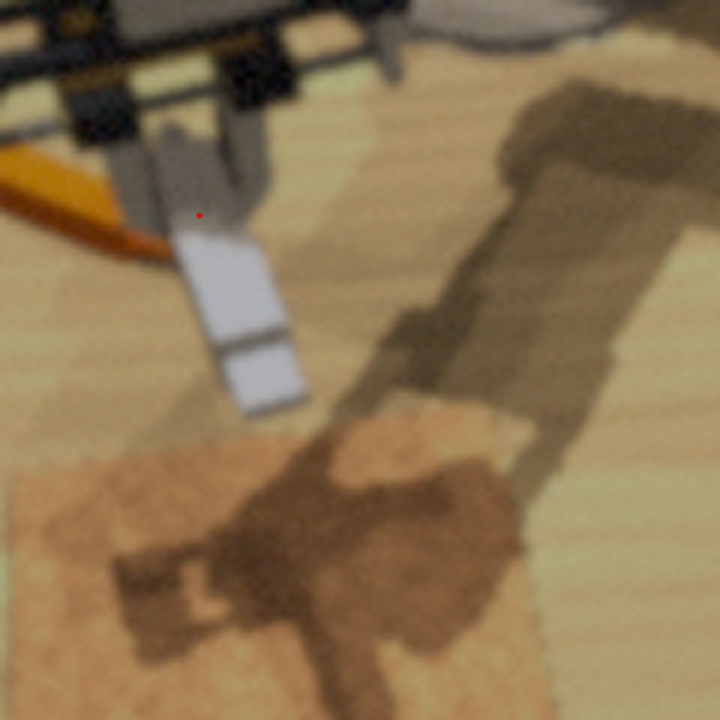

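```bash
python3 - <<'E'
from h import *
for n in("scene","top"):
    p=vision.read_camera(n); W=cloud(p); s=observe(); t=tip(s)
    td=np.array([np.cos(np.radians(14.4)),np.sin(np.radians(14.4))])
    d=W[...,:2]-t[:2]; a=d@td; b=d@np.array([-td[1],td[0]])
    m=(a>.02)&(a<.105)&(abs(b)<.012)&(W[...,2]>.15)&(p["pixels"].min(2)>120)
    q=np.polyfit(a[m],W[...,2][m],1); print(n,m.sum(),q, "z at grip",q[1]); 
    m2=(a>.112)&(a<.135)&(abs(b)<.01)&(W[...,2]>.15); print("tongue z",np.nanmedian(W[...,2][m2]))
    mm=(a>.02)&(a<.105)&(abs(b)<.03)&(W[...,2]>.15)&(p["pixels"].min(2)>120); print("b",np.polyfit(a[mm],b[mm],1),np.percentile(b[mm],[3,97]),"amax",np.nanmax(a[(abs(b)<.012)&(W[...,2]>.16)&(a<.2)]))
E
```

```text
scene 177 [-1.91148871  0.38920028] z at grip 0.38920028334482487
tongue z 0.22148251523224483
b [-0.11320722  0.00726931] [-0.01602733  0.02317886] amax 0.14002038691408905
top 46 [-0.04289857  0.23381358] z at grip 0.23381358403663186
tongue z 0.22061165502257907
b [-0.24545054  0.03009955] [-0.00223083  0.01480478] amax 0.13378344021601338
```

```bash
python3 - <<'E'
from h import *
p=vision.read_camera("scene"); W=cloud(p); s=observe(); t=tip(s)
td=np.array([np.cos(np.radians(14.4)),np.sin(np.radians(14.4))])
d=W[...,:2]-t[:2]; a=d@td; b=d@np.array([-td[1],td[0]])
for lo in np.arange(.02,.14,.01):
    m=(a>lo)&(a<lo+.01)&(abs(b)<.012)&(W[...,2]>.2)&(W[...,2]<.25); print(round(lo,2),m.sum(),np.median(W[...,2][m]).round(4))
E
```

```text
0.02 22 0.2285
0.03 27 0.2287
0.04 26 0.2287
0.05 28 0.2286
0.06 28 0.2289
0.07 24 0.2293
0.08 32 0.2291
0.09 26 0.2296
0.1 64 0.2262
0.11 30 0.2197
0.12 30 0.2198
0.13 47 0.2183
```

send_rows(
  motion=[
    {"hand":-0.6,"slide":[20,1,1],"spin":0.012},
    {"hand":-0.6,"slide":[20,1,1],"spin":0},
    {"hand":-0.6,"slide":[20,1,1],"spin":0},
    {"hand":-0.6,"slide":[20,0,0],"spin":0},
    {"hand":-0.6,"slide":[20,0,0],"spin":0},
    {"hand":-0.6,"slide":[20,0,0],"spin":0},
    {"hand":-0.6,"slide":[18,0,0],"spin":0},
    {"hand":-0.6,"slide":[0,0,0],"spin":0},
  ],
)

```text
time: 12.25
tool_pos: [0.4929, -0.1547, 0.0159]
tool_rot: [-2.258, 1.552, 1.125]
contact_force: [0.2, 0.3, -1.7]
opening: 0.0297
```

```bash
python3 - <<'E'
from h import *
ptip([.4982,-.1604,.011],-76.35)
E
```

```text
t 12.25 tip hol [-281.8  -97.9   52.9] open 0.0297 F [ 0.2  0.3 -1.7] M [-0.04  0.27 -0.01]
slide [41.9, 6.9, -3.8] yaw_jaw -76.14 j1 -0.466 j6 0.846 spin 0.004 rot tilt [0.0081, 0.0171, -0.9998]
```

send_rows(
  motion=[
    {"hand":-0.6,"slide":[8,0,0],"spin":0},
    {"hand":-0.6,"slide":[8,0,0],"spin":0},
    {"hand":-0.6,"slide":[8,0,0],"spin":0},
    {"hand":-0.6,"slide":[8,0,0],"spin":0},
    {"hand":-0.6,"slide":[4,0,0],"spin":0},
    {"hand":-0.6,"slide":[0,0,0],"spin":0},
  ],
)

```text
time: 12.85
tool_pos: [0.494, -0.1541, -0.022]
tool_rot: [-2.323, 1.552, 1.061]
contact_force: [0.3, 0.2, -1.2]
opening: 0.0301
```

```bash
python3 - <<'E'
from h import *
ptip([.4982,-.1604,.011],-76.35)
E
```

```text
t 12.85 tip hol [-281.5  -96.7   14.9] open 0.0301 F [ 0.3  0.2 -1.2] M [-0.07  0.29 -0.04]
slide [3.9, 6.7, -3.0] yaw_jaw -76.10 j1 -0.464 j6 0.844 spin 0.004 rot tilt [0.0093, 0.0166, -0.9998]
```

send_rows(
  motion=[
    {"hand":-0.6,"slide":[1.5,0,0],"spin":0},
    {"hand":-0.6,"slide":[1.5,0,0],"spin":0},
    {"hand":-0.6,"slide":[1,0,0],"spin":0},
    {"hand":-0.6,"slide":[0,0,0],"spin":0},
  ],
)

```text
time: 13.25
tool_pos: [0.4948, -0.1544, -0.0255]
tool_rot: [-2.419, 1.552, 0.965]
contact_force: [0.1, 0.4, -2.1]
opening: 0.0302
```

```bash
python3 - <<'E'
from h import *
ptip([.4982,-.1604,.011],-76.35)
p=vision.read_camera("scene"); crop(p,(260,215),60,6,"scene11.png",[tip(observe())])
E
```

```text
t 13.25 tip hol [-281.9  -96.1   11.5] open 0.0302 F [ 0.1  0.4 -2.1] M [-0.13  0.27 -0.  ]
slide [0.4, 6.2, -2.4] yaw_jaw -76.11 j1 -0.464 j6 0.844 spin 0.004 rot tilt [0.0109, 0.0158, -0.9998]
```

View pics/scene11.png

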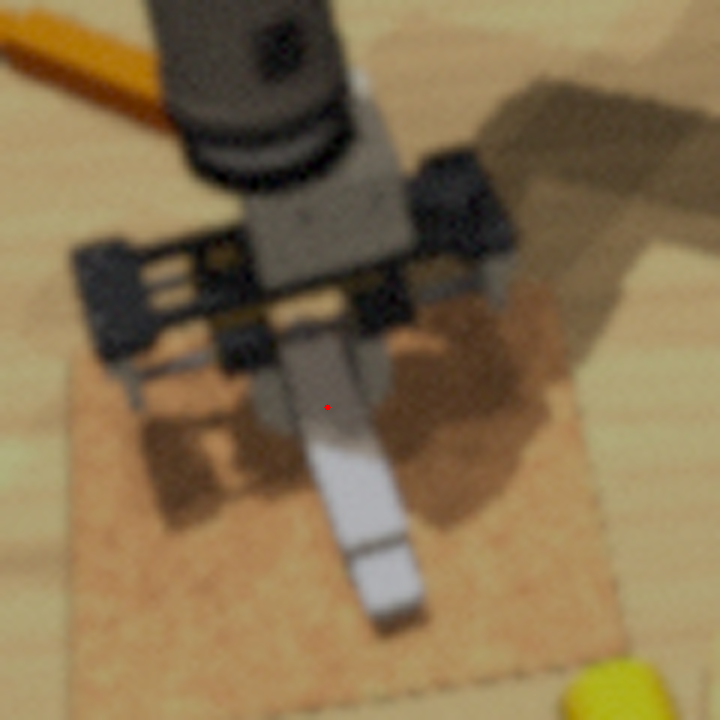

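send_rows(
  motion=[
    {"hand":-0.6,"slide":[1.5,0,0],"spin":0},
    {"hand":-0.6,"slide":[1,0,0],"spin":0},
  ],
)

```text
time: 13.5
tool_pos: [0.4952, -0.1544, -0.0265]
tool_rot: [-2.473, 1.551, 0.911]
contact_force: [-5.4, 1.8, 13.8]
opening: 0.03
```

send_rows(
  motion=[
    {"hand":-0.6,"slide":[1,0,0],"spin":0},
    {"hand":-0.6,"slide":[0,0,0],"spin":0},
  ],
)

```text
time: 13.7
tool_pos: [0.4952, -0.1544, -0.026]
tool_rot: [-2.521, 1.551, 0.863]
contact_force: [0.1, -0.0, -3.1]
opening: 0.03
```

send_rows(
  motion=[
    {"hand":0.3,"slide":[0,0,0],"spin":0},
    {"hand":0.3,"slide":[0,0,0],"spin":0},
    {"hand":0.3,"slide":[0,0,0],"spin":0},
    {"hand":0.3,"slide":[0,0,0],"spin":0},
    {"hand":0.3,"slide":[0,0,0],"spin":0},
    {"hand":0.3,"slide":[-20,0,0],"spin":0},
    {"hand":0.3,"slide":[-40,0,0],"spin":0},
    {"hand":0.3,"slide":[-40,0,0],"spin":0},
  ],
)

```text
time: 14.5
tool_pos: [0.491, -0.1545, 0.0715]
tool_rot: [-1.966, 1.551, 1.418]
contact_force: [0.2, -1.7, -0.6]
opening: 0.0597
```

send_rows(
  motion=[
    {"hand":0.3,"slide":[0,0,0],"spin":-0.149},
    {"hand":0.3,"slide":[0,0,0],"spin":-0.149},
    {"hand":0.3,"slide":[0,0,0],"spin":-0.149},
    {"hand":0.3,"slide":[0,0,0],"spin":-0.149},
    {"hand":0.3,"slide":[0,0,0],"spin":-0.149},
    {"hand":0.3,"slide":[0,0,0],"spin":-0.149},
    {"hand":0.3,"slide":[0,0,0],"spin":-0.149},
    {"hand":0.3,"slide":[0,0,0],"spin":-0.149},
  ],
)

```text
time: 15.3
tool_pos: [0.4946, -0.1563, 0.0783]
tool_rot: [2.467, 1.55, 0.773]
contact_force: [0.7, 0.2, 0.1]
opening: 0.0595
```

send_rows(
  motion=[
    {"hand":0.3,"slide":[0,0,0],"spin":-0.149},
    {"hand":0.3,"slide":[0,0,0],"spin":-0.149},
    {"hand":0.3,"slide":[0,0,0],"spin":-0.149},
    {"hand":0.3,"slide":[0,0,0],"spin":-0.149},
    {"hand":0.3,"slide":[0,0,0],"spin":-0.149},
    {"hand":0.3,"slide":[0,0,0],"spin":-0.149},
    {"hand":0.3,"slide":[0,0,0],"spin":-0.149},
    {"hand":0.3,"slide":[0,0,0],"spin":-0.149},
  ],
)

```text
time: 16.1
tool_pos: [0.494, -0.1559, 0.0776]
tool_rot: [1.336, 1.551, 0.841]
contact_force: [0.3, 0.1, -0.0]
opening: 0.0599
```

send_rows(
  motion=[
    {"hand":0.3,"slide":[0,0,0],"spin":-0.149},
    {"hand":0.3,"slide":[0,0,0],"spin":-0.149},
    {"hand":0.3,"slide":[0,0,0],"spin":-0.149},
    {"hand":0.3,"slide":[0,0,0],"spin":-0.149},
    {"hand":0.3,"slide":[0,0,0],"spin":-0.149},
    {"hand":0.3,"slide":[0,0,0],"spin":0},
  ],
)

```text
time: 16.7
tool_pos: [0.4936, -0.1557, 0.0771]
tool_rot: [0.635, 1.551, 0.893]
contact_force: [-0.2, 0.0, -0.1]
opening: 0.0599
```

```bash
python3 - <<'E'
from h import *
ptip([.58,-.134,.011],-76.35+180)
for n in("scene","top"):
    p=vision.read_camera(n); W=cloud(p)
    if n=="scene": crop(p,(260,215),60,6,"scene12.png",[tip(observe())])
    else: cv2.imwrite("pics/top12.png",p["pixels"])
    m=(W[...,0]>.40)&(W[...,0]<.68)&(W[...,1]>-.27)&(W[...,1]<-.05)&(W[...,2]>.026)&(W[...,2]<.04)
    m2=(W[...,0]>.40)&(W[...,0]<.68)&(W[...,1]>-.27)&(W[...,1]<-.05)&(W[...,2]>.012)&(W[...,2]<.04)
    print(n,m.sum(),np.median(W[...,2][m]),cv2.minAreaRect((W[m][:,:2]*1000).astype(np.float32)),cv2.minAreaRect((W[m2][:,:2]*1000).astype(np.float32)))
    print(W[m2].min(0),W[m2].max(0))
E
```

```text
t 16.70 tip hol [-282.8  -97.6  114.1] open 0.0599 F [-0.2  0.  -0.1] M [ 0.04  0.02 -0.  ]
slide [104.5, -1.8, 88.0] yaw_jaw 104.73 j1 -0.467 j6 -2.308 spin 0.019 rot tilt [0.0125, 0.0155, -0.9998]
scene 431 0.033768508779384754 ((538.6507568359375, -145.65005493164062), (184.06680297851562, 30.025117874145508), 13.640056610107422) ((536.8576049804688, -146.0849609375), (191.40419006347656, 30.026996612548828), 13.637331008911133)
[ 0.44372542 -0.17622955  0.01289025] [ 0.63090098 -0.11231116  0.03830926]
top 104 0.03262607493192993 ((589.5285034179688, -128.7261962890625), (62.62762451171875, 29.582080841064453), 10.748576164245605) ((591.3120727539062, -128.01651000976562), (65.41976165771484, 30.00957679748535), 12.985889434814453)
[ 0.55648279 -0.14370196  0.01256195] [ 0.62517629 -0.10924868  0.03845779]
```

View pics/scene12.png

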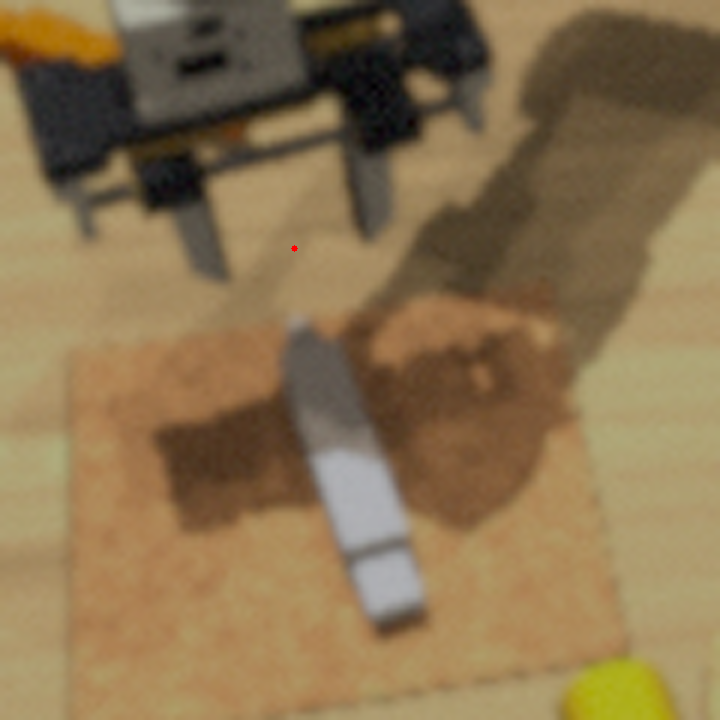

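send_rows(
  motion=[
    {"hand":0.3,"slide":[0,0,22],"spin":0.019},
    {"hand":0.3,"slide":[0,0,22],"spin":0},
    {"hand":0.3,"slide":[0,0,22],"spin":0},
    {"hand":0.3,"slide":[0,0,20],"spin":0},
    {"hand":0.3,"slide":[0,0,0],"spin":0},
  ],
)

```text
time: 17.3
tool_pos: [0.5794, -0.1354, 0.0782]
tool_rot: [0.724, 1.551, 0.936]
contact_force: [0.1, -0.4, 0.4]
opening: 0.0599
```

```bash
python3 - <<'E'
from h import *
ptip([.5784,-.1347,.011],103.64)
E
```

```text
t 17.30 tip hol [-283.4   -9.4  115.2] open 0.0599 F [ 0.1 -0.4  0.4] M [0.05 0.01 0.01]
slide [104.2, 0.0, -1.8] yaw_jaw 102.14 j1 -0.370 j6 -2.162 spin -0.026 rot tilt [0.0117, 0.0159, -0.9998]
```

send_rows(
  motion=[
    {"hand":0.3,"slide":[12,0,-1],"spin":-0.02},
    {"hand":0.3,"slide":[12,0,-0.5],"spin":0},
    {"hand":0.3,"slide":[12,0,0],"spin":0},
    {"hand":0.3,"slide":[12,0,0],"spin":0},
    {"hand":0.3,"slide":[12,0,0],"spin":0},
    {"hand":0.3,"slide":[12,0,0],"spin":0},
    {"hand":0.3,"slide":[0,0,0],"spin":0},
  ],
)

```text
time: 18.0
tool_pos: [0.5736, -0.1346, -0.0022]
tool_rot: [1.051, 1.552, 1.278]
contact_force: [-0.0, 0.2, 1.0]
opening: 0.0596
```

```bash
python3 - <<'E'
from h import *
ptip([.5784,-.1347,.011],103.64)
E
```

```text
t 18.00 tip hol [-281.3  -14.6   34.8] open 0.0596 F [-0.   0.2  1. ] M [0.07 0.   0.02]
slide [23.8, -1.0, 4.7] yaw_jaw 103.01 j1 -0.372 j6 -2.184 spin -0.011 rot tilt [0.0054, 0.0178, -0.9998]
```

send_rows(
  motion=[
    {"hand":0.3,"slide":[0,-1,4],"spin":-0.011},
    {"hand":0.3,"slide":[5,0,0],"spin":0},
    {"hand":0.3,"slide":[5,0,0],"spin":0},
    {"hand":0.3,"slide":[5,0,0],"spin":0},
    {"hand":0.3,"slide":[5,0,0],"spin":0},
    {"hand":0.3,"slide":[2,0,0],"spin":0},
    {"hand":0.3,"slide":[0,0,0],"spin":0},
  ],
)

```text
time: 18.7
tool_pos: [0.5795, -0.1346, -0.025]
tool_rot: [0.892, 1.552, 1.131]
contact_force: [0.7, -0.3, 0.1]
opening: 0.0595
```

```bash
python3 - <<'E'
from h import *
ptip([.5784,-.1347,.011],103.64)
E
```

```text
t 18.70 tip hol [-282.7   -8.9   12. ] open 0.0595 F [ 0.7 -0.3  0.1] M [ 0.04 -0.    0.03]
slide [1.0, 0.7, -0.7] yaw_jaw 103.70 j1 -0.368 j6 -2.194 spin 0.001 rot tilt [0.0079, 0.0168, -0.9998]
```

send_rows(
  motion=[
    {"hand":0,"slide":[0,0,0],"spin":0},
    {"hand":-0.3,"slide":[0,0,0],"spin":0},
    {"hand":-0.6,"slide":[0,0,0],"spin":0},
    {"hand":-0.6,"slide":[0,0,0],"spin":0},
    {"hand":-0.6,"slide":[0,0,0],"spin":0},
    {"hand":-0.6,"slide":[0,0,0],"spin":0},
  ],
  grip_force=12,
)

```text
time: 19.3
tool_pos: [0.5798, -0.1347, -0.0244]
tool_rot: [0.843, 1.552, 1.082]
contact_force: [-0.6, 0.9, -0.0]
opening: 0.03
```

send_rows(
  motion=[
    {"hand":-0.6,"slide":[0,0,0],"spin":0},
    {"hand":-0.6,"slide":[0,0,0],"spin":0},
  ],
  grip_force=45,
)

```text
time: 19.5
tool_pos: [0.5799, -0.1347, -0.0244]
tool_rot: [0.84, 1.552, 1.079]
contact_force: [0.4, 0.1, 0.4]
opening: 0.0297
```

```bash
python3 - <<'E'
from h import *
ptip([.5784,-.1347,.011],103.64)
p=vision.read_camera("scene"); crop(p,(260,215),60,6,"scene13.png",[tip(observe())])
E
```

```text
t 19.50 tip hol [-282.9   -8.7   12.5] open 0.0297 F [0.4 0.1 0.4] M [ 0.03  0.03 -0.06]
slide [1.5, 0.8, -1.0] yaw_jaw 103.70 j1 -0.368 j6 -2.194 spin 0.001 rot tilt [0.0088, 0.0165, -0.9998]
```

View pics/scene13.png

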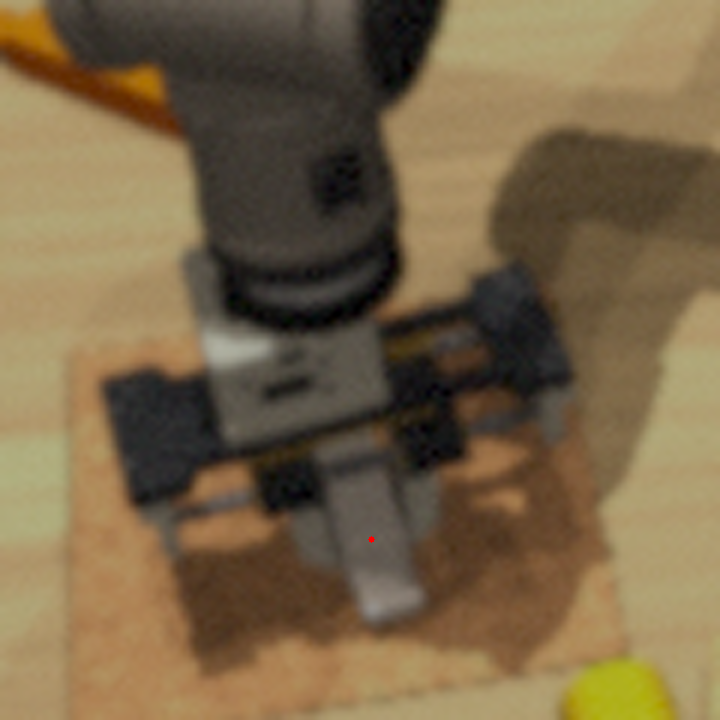

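send_rows(
  motion=[
    {"hand":-0.6,"slide":[-8,0,0],"spin":0},
    {"hand":-0.6,"slide":[-20,0,0],"spin":0},
    {"hand":-0.6,"slide":[-20,0,0],"spin":0},
    {"hand":-0.6,"slide":[-20,0,0],"spin":0},
    {"hand":-0.6,"slide":[-20,0,0],"spin":0},
    {"hand":-0.6,"slide":[-10,0,0],"spin":0.07},
    {"hand":-0.6,"slide":[0,0,0],"spin":0.14},
    {"hand":-0.6,"slide":[0,0,0],"spin":0.14},
  ],
)

```text
time: 20.35
tool_pos: [0.578, -0.1363, 0.0798]
tool_rot: [1.275, 1.552, 1.153]
contact_force: [-0.7, -0.6, -2.4]
opening: 0.0295
```

send_rows(
  motion=[
    {"hand":-0.6,"slide":[0,0,0],"spin":0.14},
    {"hand":-0.6,"slide":[0,0,0],"spin":0.14},
    {"hand":-0.6,"slide":[0,0,0],"spin":0.14},
    {"hand":-0.6,"slide":[0,0,0],"spin":0.14},
    {"hand":-0.6,"slide":[0,0,0],"spin":0.14},
    {"hand":-0.6,"slide":[0,0,0],"spin":0.14},
    {"hand":-0.6,"slide":[0,0,0],"spin":0.14},
    {"hand":-0.6,"slide":[0,0,0],"spin":0.14},
  ],
)

```text
time: 21.15
tool_pos: [0.5772, -0.1364, 0.0837]
tool_rot: [2.368, 1.553, 1.078]
contact_force: [0.2, -0.6, -1.3]
opening: 0.0293
```

```bash
python3 - <<'E'
from h import *
ptip(hol(-.162,.0005,.11),13.65)
E
```

```text
t 21.15 tip hol [-283.9  -11.7  120.7] open 0.0293 F [ 0.2 -0.6 -1.3] M [-0.16  0.03 -0.01]
slide [12.5, 17.3, -121.1] yaw_jaw 16.12 j1 -0.372 j6 -0.662 spin 0.043 rot tilt [0.0084, 0.0156, -0.9998]
```

send_rows(
  motion=[
    {"hand":-0.6,"slide":[0,0,0],"spin":0.043},
    {"hand":-0.6,"slide":[0,3,-20],"spin":0},
    {"hand":-0.6,"slide":[0,3,-20],"spin":0},
    {"hand":-0.6,"slide":[0,3,-20],"spin":0},
    {"hand":-0.6,"slide":[0,3,-20],"spin":0},
    {"hand":-0.6,"slide":[0,2,-20],"spin":0},
    {"hand":-0.6,"slide":[0,2,-15],"spin":0},
    {"hand":-0.6,"slide":[0,0,0],"spin":0},
  ],
)

```text
time: 21.95
tool_pos: [0.5648, -0.0181, 0.0882]
tool_rot: [2.374, 1.554, 1.033]
contact_force: [0.3, -0.4, -2.1]
opening: 0.0295
```

```bash
python3 - <<'E'
from h import *
ptip(hol(-.162,.0005,.0525),13.65)
p=vision.read_camera("scene"); crop(p,(335,195),50,7,"scene14.png",[tip(observe())])
W=cloud(p); s=observe(); t=tip(s); d=W[...,:2]-t[:2]; a=-(d@EO); b=d@EY
for lo in np.arange(.02,.14,.01):
    m=(a>lo)&(a<lo+.01)&(abs(b)<.012)&(W[...,2]>.08)&(W[...,2]<.16)
    mm=(a>lo)&(a<lo+.01)&(abs(b)<.03)&(W[...,2]>.08)&(W[...,2]<.16)
    if m.sum(): print(round(lo,2),m.sum(),np.median(W[...,2][m]).round(4),np.percentile(b[mm],[3,97]).round(4))
E
```

```text
t 21.95 tip hol [-165.9    4.3  125.2] open 0.0295 F [ 0.3 -0.4 -2.1] M [-0.13 -0.01 -0.08]
slide [72.7, -4.6, -3.0] yaw_jaw 13.17 j1 -0.177 j6 -0.416 spin -0.008 rot tilt [0.0084, 0.0141, -0.9999]
0.06 9 0.1483 [-0.0055  0.0176]
0.07 23 0.1482 [-0.0119  0.0178]
0.08 25 0.1486 [-0.0091  0.0173]
0.09 23 0.149 [-0.0124  0.0178]
0.1 24 0.1487 [-0.009   0.0182]
0.11 19 0.1442 [-0.0023  0.015 ]
0.12 24 0.1411 [-0.0016  0.0119]
0.13 18 0.139 [0.0005 0.0098]
```

View pics/scene14.png

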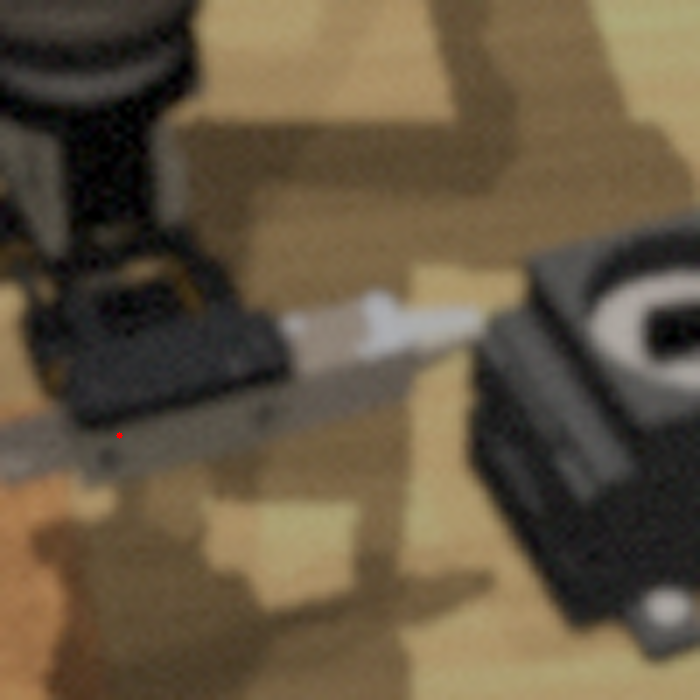

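send_rows(
  motion=[
    {"hand":-0.6,"slide":[9,-4,0],"spin":-0.008},
    {"hand":-0.6,"slide":[9,-1,0],"spin":0},
    {"hand":-0.6,"slide":[9,0,0],"spin":0},
    {"hand":-0.6,"slide":[9,0,0],"spin":0},
    {"hand":-0.6,"slide":[9,0,0],"spin":0},
    {"hand":-0.6,"slide":[9,0,0],"spin":0},
    {"hand":-0.6,"slide":[9,0,0],"spin":0},
    {"hand":-0.6,"slide":[0,0,0],"spin":0},
  ],
)

```text
time: 22.8
tool_pos: [0.5598, -0.0228, 0.018]
tool_rot: [2.455, 1.556, 1.119]
contact_force: [-0.3, -0.8, -2.1]
opening: 0.0297
```

```bash
python3 - <<'E'
from h import *
ptip(hol(-.162,.0005,.052),13.65)
E
```

```text
t 22.80 tip hol [-169.3   -1.7   55. ] open 0.0297 F [-0.3 -0.8 -2.1] M [-0.16  0.03  0.02]
slide [3.1, 2.1, -7.3] yaw_jaw 13.45 j1 -0.186 j6 -0.432 spin -0.003 rot tilt [0.0063, 0.0129, -0.9999]
```

send_rows(
  motion=[
    {"hand":-0.6,"slide":[2,2,0],"spin":-0.003},
    {"hand":-0.6,"slide":[1.5,0.5,0],"spin":0},
    {"hand":-0.6,"slide":[0,0,0],"spin":0},
  ],
)

```text
time: 23.1
tool_pos: [0.563, -0.0221, 0.0145]
tool_rot: [2.393, 1.556, 1.061]
contact_force: [-0.8, -0.7, -1.1]
opening: 0.0298
```

```bash
python3 - <<'E'
from h import *
ptip(hol(-.162,.0005,.052),13.65)
p=vision.read_camera("scene"); crop(p,(335,205),50,7,"scene15.png",[tip(observe())])
W=cloud(p); s=observe(); t=tip(s); d=W[...,:2]-t[:2]; a=-(d@EO); b=d@EY
for lo in np.arange(.05,.14,.01):
    m=(a>lo)&(a<lo+.01)&(abs(b)<.012)&(W[...,2]>.04)&(W[...,2]<.1)
    mm=(a>lo)&(a<lo+.01)&(abs(b)<.03)&(W[...,2]>.04)&(W[...,2]<.1)
    if m.sum(): print(round(lo,2),m.sum(),np.median(W[...,2][m]).round(4),np.percentile(b[mm],[3,97]).round(4))
E
```

```text
t 23.10 tip hol [-169.4    1.6   51.5] open 0.0298 F [-0.8 -0.7 -1.1] M [-0.13  0.09 -0.02]
slide [-0.4, -1.1, -7.4] yaw_jaw 13.65 j1 -0.184 j6 -0.433 spin 0.000 rot tilt [0.0072, 0.0128, -0.9999]
0.06 15 0.0749 [-0.0131  0.0172]
0.07 26 0.0746 [-0.0105  0.0164]
0.08 25 0.0745 [-0.0116  0.0171]
0.09 24 0.0748 [-0.0114  0.0169]
0.1 22 0.0747 [-0.0115  0.0168]
0.11 20 0.07 [-0.0041  0.0137]
0.12 20 0.067 [0.     0.0114]
0.13 17 0.066 [-0.0032  0.0105]
```

View pics/scene15.png

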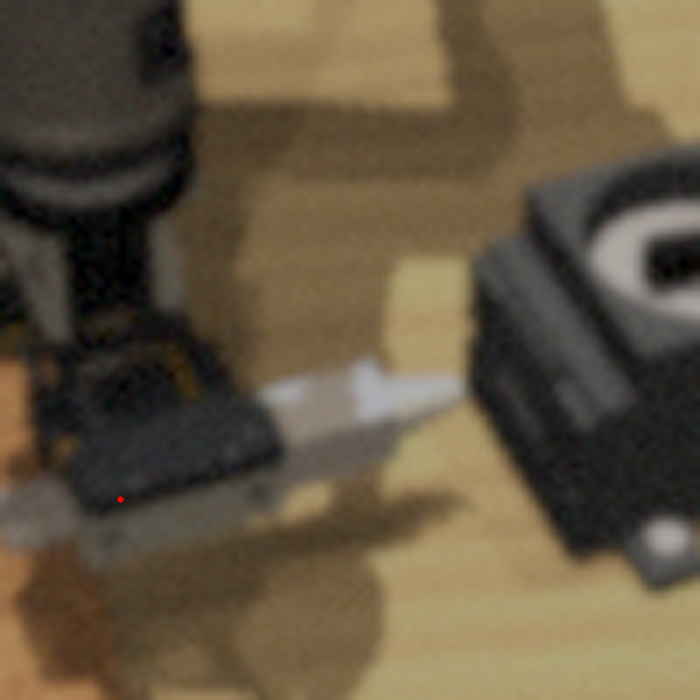

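send_rows(
  motion=[
    {"hand":-0.6,"slide":[0,-1,-6],"spin":0},
    {"hand":-0.6,"slide":[0,0,-8],"spin":0},
    {"hand":-0.6,"slide":[0,0,-8],"spin":0},
    {"hand":-0.6,"slide":[0,0,-8],"spin":0},
    {"hand":-0.6,"slide":[0,0,-8],"spin":0},
  ],
)

```text
time: 23.65
tool_pos: [0.5529, 0.0172, 0.0161]
tool_rot: [2.265, 1.555, 0.932]
contact_force: [0.3, -0.4, -1.7]
opening: 0.0295
```

```bash
python3 - <<'E'
from h import *
ptip(hol(-.024,.0005,.0515),13.65)
E
```

```text
t 23.65 tip hol [-128.8    1.    53.1] open 0.0295 F [ 0.3 -0.4 -1.7] M [-0.14  0.05 -0.05]
slide [2.7, -0.6, -104.8] yaw_jaw 13.60 j1 -0.116 j6 -0.365 spin -0.001 rot tilt [0.0093, 0.0126, -0.9999]
```

send_rows(
  motion=[
    {"hand":-0.6,"slide":[1.2,-0.3,-4],"spin":0},
    {"hand":-0.6,"slide":[0.6,-0.1,-7],"spin":0},
    {"hand":-0.6,"slide":[0.3,0,-7],"spin":0},
  ],
)

```text
time: 23.95
tool_pos: [0.5477, 0.0368, 0.0142]
tool_rot: [2.261, 1.555, 0.929]
contact_force: [-0.1, 0.2, -1.6]
opening: 0.0295
```

```bash
python3 - <<'E'
from h import *
ptip(hol(-.024,.0005,.0515),13.65)
E
```

```text
t 23.95 tip hol [-108.5    0.6   51.2] open 0.0295 F [-0.1  0.2 -1.6] M [-0.17  0.02  0.01]
slide [0.5, -0.1, -84.5] yaw_jaw 13.66 j1 -0.081 j6 -0.331 spin 0.000 rot tilt [0.0095, 0.0126, -0.9999]
```

send_rows(
  motion=[
    {"hand":-0.6,"slide":[0.1,0,-6],"spin":0},
    {"hand":-0.6,"slide":[0.1,0,-6],"spin":0},
    {"hand":-0.6,"slide":[0.1,0,-6],"spin":0},
    {"hand":-0.6,"slide":[0.1,0,-6],"spin":0},
  ],
)

```text
time: 24.35
tool_pos: [0.5414, 0.0623, 0.0139]
tool_rot: [2.274, 1.555, 0.942]
contact_force: [-0.1, -0.6, -3.3]
opening: 0.0297
```

```bash
python3 - <<'E'
from h import *
ptip(hol(-.024,.0005,.0515),13.65)
E
```

```text
t 24.35 tip hol [-82.2   0.5  50.9] open 0.0297 F [-0.1 -0.6 -3.3] M [-0.13 -0.03 -0.03]
slide [-0.0, -0.0, -58.2] yaw_jaw 13.67 j1 -0.035 j6 -0.284 spin 0.000 rot tilt [0.0092, 0.0126, -0.9999]
```

Shank is in, with no contact force. Continuing.

send_rows(
  motion=[
    {"hand":-0.6,"slide":[0,0,-7],"spin":0},
    {"hand":-0.6,"slide":[0,0,-7],"spin":0},
    {"hand":-0.6,"slide":[0,0,-7],"spin":0},
    {"hand":-0.6,"slide":[0,0,-7],"spin":0},
    {"hand":-0.6,"slide":[0,0,-7],"spin":0},
  ],
)

```text
time: 24.85
tool_pos: [0.5325, 0.0992, 0.0143]
tool_rot: [2.263, 1.555, 0.93]
contact_force: [-0.8, 0.2, -2.0]
opening: 0.0294
```

```bash
python3 - <<'E'
from h import *
ptip(hol(-.024,.0005,.0515),13.65)
E
```

```text
t 24.85 tip hol [-44.2   0.6  51.3] open 0.0294 F [-0.8  0.2 -2. ] M [-0.2   0.03 -0.06]
slide [0.0, -0.1, -20.2] yaw_jaw 13.65 j1 0.035 j6 -0.214 spin 0.000 rot tilt [0.0094, 0.0127, -0.9999]
```

send_rows(
  motion=[
    {"hand":-0.6,"slide":[0,0,-5],"spin":0},
    {"hand":-0.6,"slide":[0,0,-4],"spin":0},
    {"hand":-0.6,"slide":[0,0,-3],"spin":0},
    {"hand":-0.6,"slide":[0,0,-2],"spin":0},
  ],
)

```text
time: 25.25
tool_pos: [0.5287, 0.1148, 0.0145]
tool_rot: [2.271, 1.555, 0.94]
contact_force: [0.1, -0.6, -2.2]
opening: 0.0297
```

send_rows(
  motion=[
    {"hand":-0.6,"slide":[0,0,-2],"spin":0},
    {"hand":-0.6,"slide":[0,0,-2],"spin":0},
  ],
)

```text
time: 25.45
tool_pos: [0.5289, 0.1162, 0.0148]
tool_rot: [1.954, 1.557, 0.624]
contact_force: [2.4, -14.6, -0.7]
opening: 0.0299
```

```bash
python3 - <<'E'
from h import *
ptip(hol(-.024,.0005,.0515),13.65)
E
```

```text
t 25.45 tip hol [-26.7   1.   51.8] open 0.0299 F [  2.4 -14.6  -0.7] M [-2.45 -0.41  0.18]
slide [0.3, -0.5, -2.7] yaw_jaw 13.80 j1 0.070 j6 -0.178 spin 0.003 rot tilt [0.0115, 0.0083, -0.9999]
```

send_rows(
  motion=[
    {"hand":-0.6,"slide":[0,0,-2],"spin":0},
    {"hand":-0.6,"slide":[0,0,-2],"spin":0},
  ],
)

```text
time: 25.65
tool_pos: [0.5294, 0.116, 0.0153]
tool_rot: [1.505, 1.557, 0.177]
contact_force: [1.1, -9.5, -0.5]
opening: 0.0298
```

```bash
python3 - <<'E'
from h import *
ptip(hol(-.024,.0005,.0515),13.65)
p=vision.read_camera("scene"); crop(p,(355,205),50,7,"scene16.png",[hol(-.075,0,.063)])
W=cloud(p); mo=np.array(hol(0,0,0)[:2]); d=W[...,:2]-mo; a=-(d@EO); b=d@EY
m=(a>-.12)&(a<-.035)&(abs(b)<.03)&(W[...,2]>.045)&(W[...,2]<.075); print("tongue tip x",np.sort(a[m])[:6], np.median(b[m]))
E
```

```text
t 25.65 tip hol [-26.8   1.4  52.3] open 0.0298 F [ 1.1 -9.5 -0.5] M [-1.5  -0.01  0.2 ]
slide [0.8, -0.9, -2.8] yaw_jaw 13.87 j1 0.073 j6 -0.170 spin 0.004 rot tilt [0.0137, 0.0024, -0.9999]
tongue tip x [-0.07739183 -0.07723609 -0.07703082 -0.07697054 -0.07601758 -0.07598918] 0.008903093857939456
```

View pics/scene16.png

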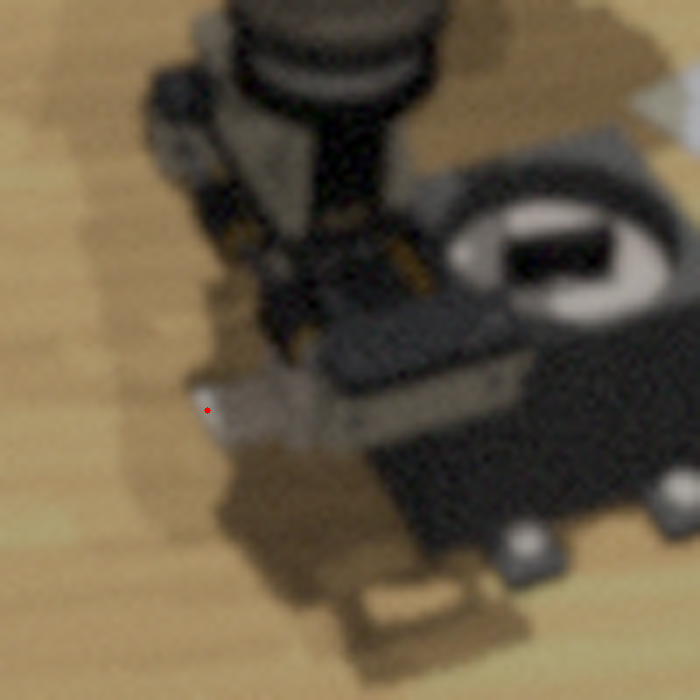

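send_rows(
  motion=[
    {"hand":-0.6,"slide":[1.2,0,0],"spin":0},
    {"hand":-0.6,"slide":[0.5,0,-3],"spin":0},
    {"hand":-0.6,"slide":[0,0,-4],"spin":0},
  ],
)

```text
time: 26.0
tool_pos: [0.5309, 0.1162, 0.0148]
tool_rot: [0.978, 1.55, -0.349]
contact_force: [5.4, -27.6, 1.5]
opening: 0.0296
```

```bash
python3 - <<'E'
from h import *
ptip(hol(-.024,.0005,.0515),13.65)
E
```

```text
t 26.00 tip hol [-26.6   2.8  51.8] open 0.0296 F [  5.4 -27.6   1.5] M [-4.28 -0.76  0.07]
slide [0.2, -2.3, -2.6] yaw_jaw 13.96 j1 0.080 j6 -0.156 spin 0.005 rot tilt [0.0192, -0.007, -0.9998]
```

send_rows(
  motion=[
    {"hand":-0.6,"slide":[0,0,0],"spin":0},
    {"hand":0.3,"slide":[0,0,0],"spin":0},
    {"hand":0.3,"slide":[0,0,0],"spin":0},
    {"hand":0.3,"slide":[0,0,0],"spin":0},
    {"hand":0.3,"slide":[0,0,0],"spin":0},
    {"hand":0.3,"slide":[0,0,0],"spin":0},
    {"hand":0.3,"slide":[-8,0,0],"spin":0},
    {"hand":0.3,"slide":[-20,0,0],"spin":0},
  ],
)

```text
time: 26.8
tool_pos: [0.5289, 0.1172, 0.0421]
tool_rot: [0.94, 1.554, -0.388]
contact_force: [0.4, 0.5, -0.4]
opening: 0.0598
```

send_rows(
  motion=[
    {"hand":0.3,"slide":[-30,0,0],"spin":0},
    {"hand":0.3,"slide":[-30,0,0],"spin":0},
    {"hand":0.3,"slide":[-30,0,10],"spin":0},
    {"hand":0.3,"slide":[0,0,20],"spin":0},
    {"hand":0.3,"slide":[0,0,20],"spin":0},
    {"hand":0.3,"slide":[0,0,0],"spin":0},
  ],
)

```text
time: 27.4
tool_pos: [0.5413, 0.0691, 0.1432]
tool_rot: [1.085, 1.546, -0.241]
contact_force: [0.9, 1.1, 0.1]
opening: 0.0595
```

```bash
python3 - <<'E'
from h import *
ptip(hol(.075,0,.16),0)
for n in ("scene","top"):
    p=vision.read_camera(n); crop(p,(360,205) if n=="scene" else (265,190),50,6,n+"17.png")
    W=cloud(p); mo=np.array(hol(0,0,0)[:2]); d=W[...,:2]-mo; a=-(d@EO); b=d@EY
    m=(a>-.12)&(a<-.006)&(abs(b)<.03)&(W[...,2]>.045)&(W[...,2]<.08)
    if m.sum()>10: print(n,"tongue tip x",np.sort(a[m])[:6].round(4), np.percentile(b[m],[3,50,97]))
    c=np.array(hol(.075,0,0)[:2]); near=(np.hypot(W[...,0]-c[0],W[...,1]-c[1])<.035)&(W[...,2]>.095)&(W[...,2]<.118)
    q=W[near]; 
    if len(q)>10: print("knob",q.mean(0),cv2.minAreaRect((q[:,:2]*1000).astype(np.float32)))
E
```

```text
t 27.40 tip hol [-74.8   1.6 180.2] open 0.0595 F [0.9 1.1 0.1] M [-0.1   0.02  0.03]
slide [18.4, -1.0, -150.0] yaw_jaw 14.07 j1 -0.010 j6 -0.253 spin 0.246 rot tilt [0.0237, -0.0058, -0.9997]
scene tongue tip x [-0.0786 -0.0779 -0.0776 -0.0776 -0.077  -0.0769] [-0.00869425  0.01178754  0.01992271]
knob [0.50885985 0.21179812 0.10363056] ((507.0893249511719, 212.73577880859375), (14.969016075134277, 47.25130081176758), 3.892498731613159)
knob [0.49909833 0.23306356 0.10618103] ((499.4515075683594, 233.30003356933594), (11.422591209411621, 9.843681335449219), 3.8785061836242676)
```

View pics/scene17.png

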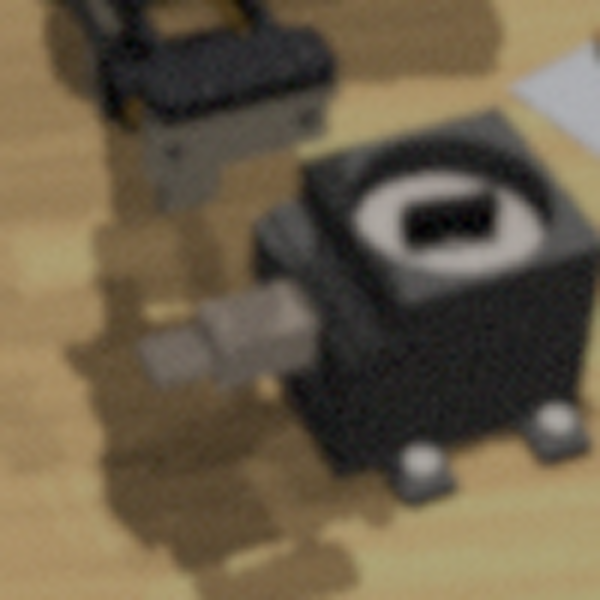

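View pics/top17.png

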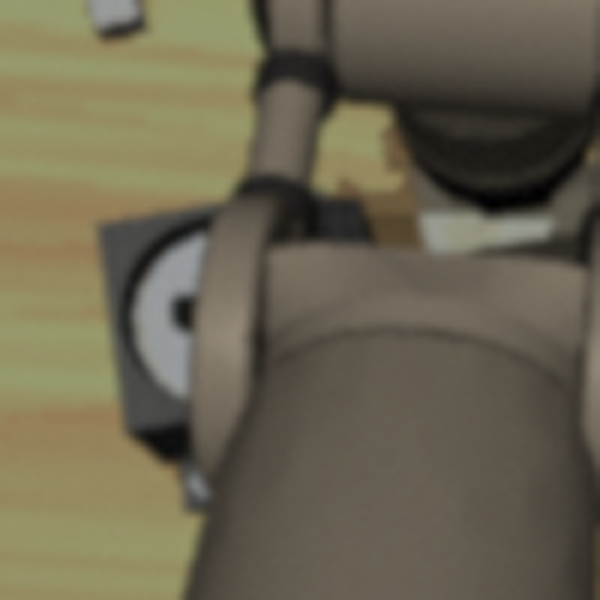

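send_rows(
  motion=[
    {"hand":-1,"slide":[0,0,14],"spin":0},
    {"hand":-1,"slide":[0,0,14],"spin":0},
    {"hand":-1,"slide":[15,0,0],"spin":0},
    {"hand":-1,"slide":[15,0,0],"spin":0},
    {"hand":-1,"slide":[15,0,0],"spin":0},
    {"hand":-1,"slide":[15,0,0],"spin":0},
    {"hand":-1,"slide":[15,0,0],"spin":0},
    {"hand":-1,"slide":[0,0,0],"spin":0},
  ],
  grip_force=10,
)

```text
time: 28.3
tool_pos: [0.5493, 0.0391, 0.064]
tool_rot: [1.065, 1.551, -0.258]
contact_force: [0.1, -0.2, 0.4]
opening: 0.0021
```

```bash
python3 - <<'E'
from h import *
ptip(hol(-.098,0,.050),13.65)
E
```

```text
t 28.30 tip hol [-105.9    2.5  101. ] open 0.0021 F [ 0.1 -0.2  0.4] M [-0.06  0.09 -0.03]
slide [50.9, -3.3, -8.5] yaw_jaw 14.23 j1 -0.066 j6 -0.311 spin 0.010 rot tilt [0.0194, -0.0051, -0.9998]
```

send_rows(
  motion=[
    {"hand":-1,"slide":[10,-1,0],"spin":0},
    {"hand":-1,"slide":[10,-1,0],"spin":0},
    {"hand":-1,"slide":[10,-1,0],"spin":0},
    {"hand":-1,"slide":[10,0,0],"spin":0},
    {"hand":-1,"slide":[8,0,-4],"spin":0},
    {"hand":-1,"slide":[0,0,-6],"spin":0},
    {"hand":-1,"slide":[0,0,-5],"spin":0},
  ],
)

```text
time: 29.0
tool_pos: [0.5443, 0.0522, 0.0128]
tool_rot: [1.071, 1.549, -0.252]
contact_force: [-0.7, -0.4, -0.2]
opening: 0.0005
```

```bash
python3 - <<'E'
from h import *
ptip(hol(-.088,0,.050),13.65)
p=vision.read_camera("scene"); crop(p,(345,210),50,6,"scene18.png")
E
```

```text
t 29.00 tip hol [-92.    0.7  49.8] open 0.0005 F [-0.7 -0.4 -0.2] M [-0.08  0.04 -0.03]
slide [-0.3, -0.6, -4.0] yaw_jaw 14.17 j1 -0.042 j6 -0.285 spin 0.009 rot tilt [0.0207, -0.0053, -0.9998]
```

View pics/scene18.png

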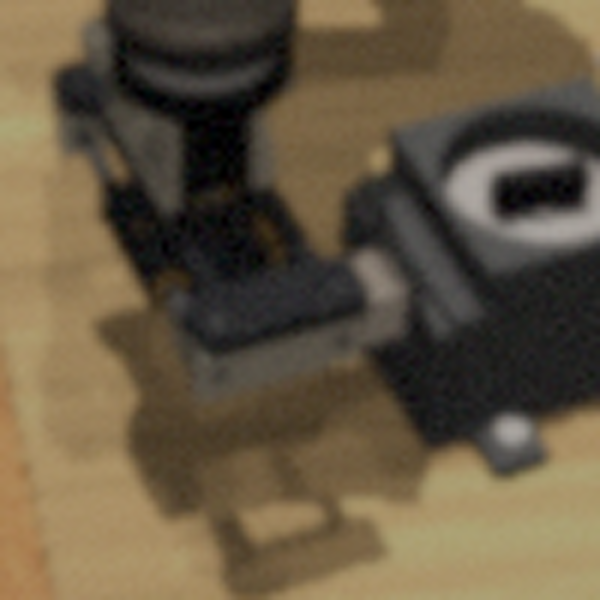

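send_rows(
  motion=[
    {"hand":-1,"slide":[0,0,-3],"spin":0},
    {"hand":-1,"slide":[0,0,-3],"spin":0},
    {"hand":-1,"slide":[0,0,-2],"spin":0},
  ],
)

```text
time: 29.35
tool_pos: [0.5446, 0.0573, 0.0143]
tool_rot: [0.882, 1.542, -0.438]
contact_force: [-0.5, -14.1, -2.4]
opening: 0.0005
```

send_rows(
  motion=[
    {"hand":-1,"slide":[0,0,-2],"spin":0},
    {"hand":-1,"slide":[0,0,-2],"spin":0},
  ],
)

```text
time: 29.55
tool_pos: [0.5446, 0.0569, 0.0149]
tool_rot: [0.732, 1.537, -0.587]
contact_force: [0.6, -10.3, -0.9]
opening: 0.0008
```

```bash
python3 - <<'E'
from h import *
ptip(hol(-.088,0,.050),13.65)
E
```

```text
t 29.55 tip hol [-87.    1.9  51.9] open 0.0008 F [  0.6 -10.3  -0.9] M [-1.86 -0.06 -0.03]
slide [1.8, -2.0, 1.0] yaw_jaw 14.45 j1 -0.024 j6 -0.260 spin 0.014 rot tilt [0.0283, -0.0188, -0.9994]
```

send_rows(
  motion=[
    {"hand":-1,"slide":[0,0,6],"spin":0},
    {"hand":-1,"slide":[0,0,8],"spin":0},
    {"hand":-0.35,"slide":[-30,0,0],"spin":0},
    {"hand":-0.35,"slide":[-35,0,0],"spin":0.09},
    {"hand":-0.35,"slide":[-35,0,0],"spin":0.09},
    {"hand":-0.35,"slide":[-5,0,-30],"spin":0},
    {"hand":-0.35,"slide":[0,0,-40],"spin":0},
    {"hand":-0.35,"slide":[0,0,-40],"spin":0},
  ],
)

```text
time: 30.35
tool_pos: [0.5411, 0.1518, 0.125]
tool_rot: [1.041, 1.533, -0.475]
contact_force: [0.3, 0.2, -0.7]
opening: 0.0298
```

```bash
python3 - <<'E'
from h import *
ptip([.5039,.2130,.13],4)
E
```

```text
t 30.35 tip hol [  6.1  20.7 162. ] open 0.0298 F [ 0.3  0.2 -0.7] M [-0.03  0.04  0.01]
slide [29.7, -33.6, -63.1] yaw_jaw 3.17 j1 0.151 j6 0.106 spin -0.014 rot tilt [0.0334, -0.0172, -0.9993]
```

send_rows(
  motion=[
    {"hand":-0.35,"slide":[0,-10,-19],"spin":0},
    {"hand":-0.35,"slide":[0,-10,-19],"spin":0},
    {"hand":-0.35,"slide":[0,-9,-17],"spin":0},
    {"hand":-0.35,"slide":[0,0,0],"spin":0},
  ],
)

```text
time: 30.75
tool_pos: [0.5081, 0.2118, 0.1245]
tool_rot: [1.155, 1.532, -0.355]
contact_force: [0.1, -0.8, 0.1]
opening: 0.0298
```

```bash
python3 - <<'E'
from h import *
ptip([.5039,.2130,.125],4)
p=vision.read_camera("scene"); crop(p,(380,190),50,7,"scene19.png",[[.5039,.2130,.107]])
W=cloud(p); c=[.5039,.213]; near=(np.hypot(W[...,0]-c[0],W[...,1]-c[1])<.035)&(W[...,2]>.095)&(W[...,2]<.112)
E
```

```text
t 30.75 tip hol [ 72.1   2.7 161.4] open 0.0298 F [ 0.1 -0.8  0.1] M [-0.12  0.04 -0.03]
slide [36.3, -4.1, -1.4] yaw_jaw 3.47 j1 0.271 j6 0.221 spin -0.009 rot tilt [0.0364, -0.0135, -0.9992]
```

View pics/scene19.png

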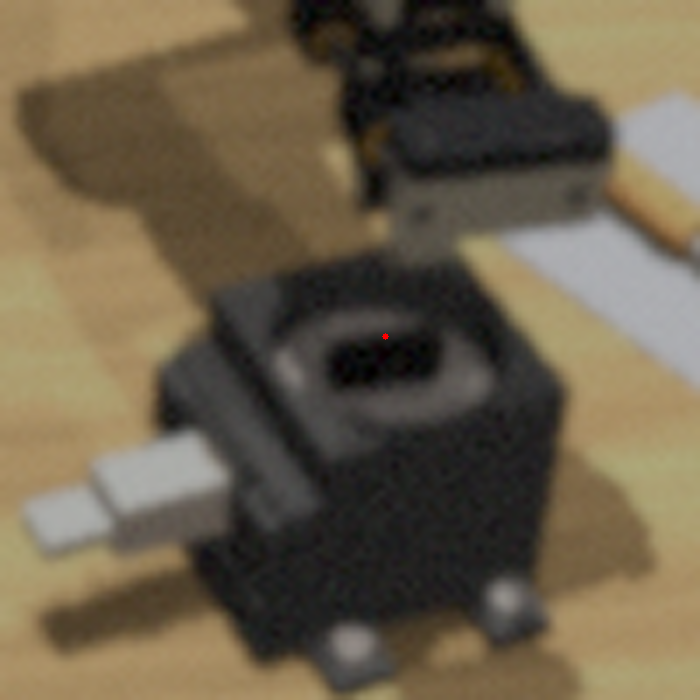

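send_rows(
  motion=[
    {"hand":-0.3,"slide":[10,-2.5,-1],"spin":-0.009},
    {"hand":-0.3,"slide":[10,-1.5,0],"spin":0},
    {"hand":-0.3,"slide":[10,-0.5,0],"spin":0},
    {"hand":-0.3,"slide":[8,0,0],"spin":0},
    {"hand":-0.3,"slide":[0,0,0],"spin":0},
  ],
)

```text
time: 31.3
tool_pos: [0.5068, 0.2078, 0.0823]
tool_rot: [1.118, 1.532, -0.386]
contact_force: [-0.1, -0.1, 0.5]
opening: 0.0322
```

```bash
python3 - <<'E'
from h import *
ptip([.5039,.2130,.089],4)
p=vision.read_camera("scene"); crop(p,(380,190),50,7,"scene20.png",[tip(observe())])
E
```

```text
t 31.30 tip hol [ 68.6   0.4 119.3] open 0.0322 F [-0.1 -0.1  0.5] M [-0.13  0.08 -0.05]
slide [30.2, -2.3, -5.3] yaw_jaw 3.81 j1 0.265 j6 0.214 spin -0.003 rot tilt [0.0362, -0.0147, -0.9992]
```

View pics/scene20.png

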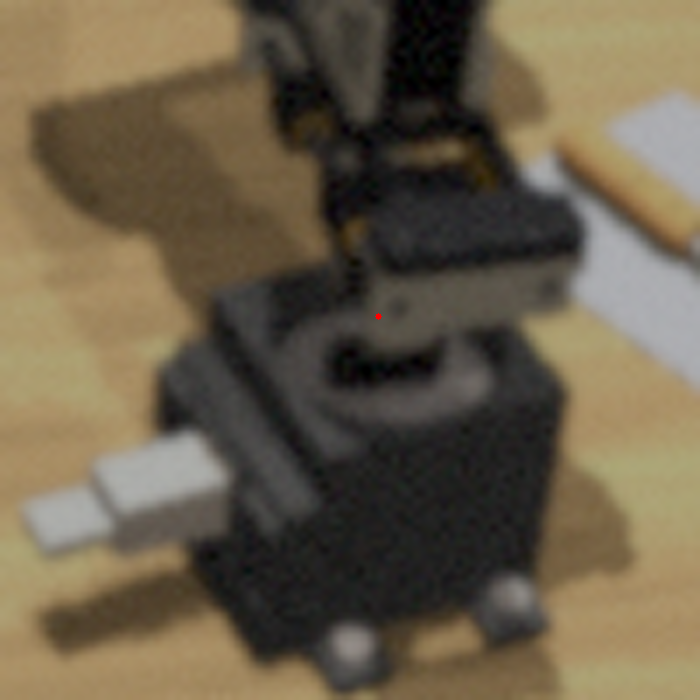

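send_rows(
  motion=[
    {"hand":-0.3,"slide":[3,-1.3,-5],"spin":0},
    {"hand":-0.3,"slide":[5,0,0],"spin":0},
    {"hand":-0.3,"slide":[0,0,0],"spin":0},
  ],
)

```text
time: 31.65
tool_pos: [0.5063, 0.2131, 0.0746]
tool_rot: [1.148, 1.53, -0.357]
contact_force: [0.1, -0.5, -0.1]
opening: 0.0326
```

```bash
python3 - <<'E'
from h import *
ptip([.5039,.2130,.089],4)
E
```

```text
t 31.65 tip hol [ 73.8   1.2 111.6] open 0.0326 F [ 0.1 -0.5 -0.1] M [-0.06  0.08 -0.02]
slide [22.5, -1.9, 0.2] yaw_jaw 3.78 j1 0.274 j6 0.225 spin -0.004 rot tilt [0.0381, -0.0142, -0.9992]
```

send_rows(
  motion=[
    {"hand":-0.3,"slide":[5,-0.8,0],"spin":0},
    {"hand":-0.3,"slide":[5,-0.4,0],"spin":0},
    {"hand":-0.3,"slide":[5,0,0],"spin":0},
    {"hand":-0.3,"slide":[5,0,0],"spin":0},
    {"hand":-0.3,"slide":[0,0,0],"spin":0},
  ],
)

```text
time: 32.15
tool_pos: [0.506, 0.2129, 0.0531]
tool_rot: [1.158, 1.529, -0.347]
contact_force: [-0.2, -0.0, -1.0]
opening: 0.032
```

```bash
python3 - <<'E'
from h import *
ptip([.5039,.2130,.089],4)
E
```

```text
t 32.15 tip hol [73.7  0.8 90. ] open 0.0320 F [-0.2 -0.  -1. ] M [-0.05  0.07 -0.01]
slide [1.0, -0.7, 0.4] yaw_jaw 3.81 j1 0.274 j6 0.226 spin -0.003 rot tilt [0.0388, -0.014, -0.9991]
```

send_rows(
  motion=[
    {"hand":-0.9,"slide":[0,0,0],"spin":0},
    {"hand":-0.9,"slide":[0,0,0],"spin":0},
    {"hand":-0.9,"slide":[0,0,0],"spin":0},
    {"hand":-0.9,"slide":[0,0,0],"spin":0},
  ],
  grip_force=10,
)

```text
time: 32.55
tool_pos: [0.5068, 0.213, 0.0531]
tool_rot: [1.173, 1.528, -0.332]
contact_force: [-0.7, 0.6, -1.6]
opening: 0.0141
```

```bash
python3 - <<'E'
from h import *
ptip([.5039,.2130,.089],4)
p=vision.read_camera("scene"); crop(p,(380,190),50,7,"scene21.png",[tip(observe())])
E
```

```text
t 32.55 tip hol [73.6  1.5 90.1] open 0.0141 F [-0.7  0.6 -1.6] M [-0.05  0.31  0.01]
slide [1.0, -1.5, 0.4] yaw_jaw 3.80 j1 0.274 j6 0.226 spin -0.003 rot tilt [0.0401, -0.0138, -0.9991]
```

View pics/scene21.png

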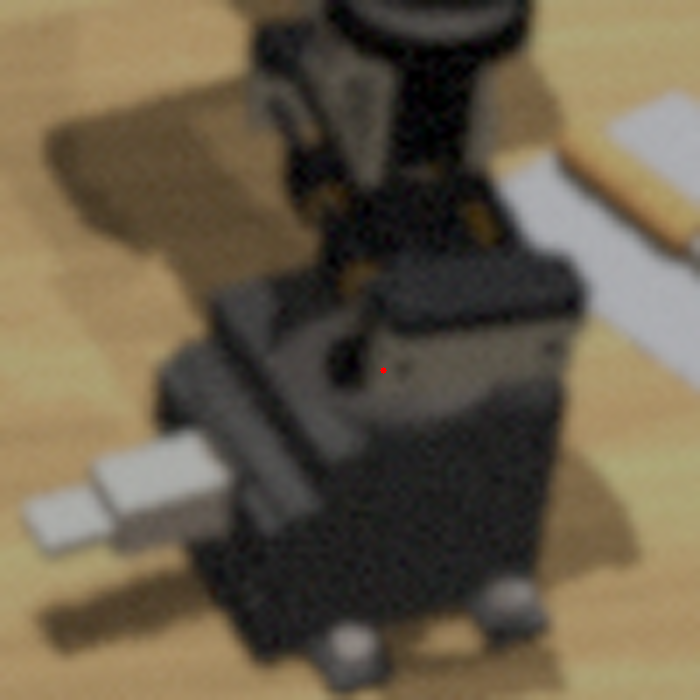

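send_rows(
  motion=[
    {"hand":-0.9,"slide":[0,0,0],"spin":0},
    {"hand":-0.9,"slide":[0,0,0],"spin":0.1},
    {"hand":-0.9,"slide":[0,0,0],"spin":0.1},
    {"hand":-0.9,"slide":[0,0,0],"spin":0.1},
    {"hand":-0.9,"slide":[0,0,0],"spin":0.1},
  ],
  grip_force=30,
)

```text
time: 33.1
tool_pos: [0.5066, 0.213, 0.0531]
tool_rot: [1.577, 1.529, -0.341]
contact_force: [0.9, 0.5, -1.1]
opening: 0.0139
```

```bash
python3 - <<'E'
from h import *
ptip([.5039,.2130,.089],4)
E
```

```text
t 33.10 tip hol [73.6  1.3 90.1] open 0.0139 F [ 0.9  0.5 -1.1] M [-0.07  0.29  0.12]
slide [1.0, -1.0, 0.9] yaw_jaw -19.89 j1 0.274 j6 0.639 spin -0.417 rot tilt [0.0394, -0.014, -0.9991]
```

send_rows(
  motion=[
    {"hand":-0.9,"slide":[0,0,0],"spin":0.1},
    {"hand":-0.9,"slide":[0,0,0],"spin":0.1},
    {"hand":-0.9,"slide":[0,0,0],"spin":0.1},
    {"hand":-0.9,"slide":[0,0,0],"spin":0.1},
    {"hand":-0.9,"slide":[0,0,0],"spin":0.1},
  ],
)

```text
time: 33.6
tool_pos: [0.5064, 0.2131, 0.0531]
tool_rot: [2.091, 1.53, -0.347]
contact_force: [2.3, -0.6, -1.4]
opening: 0.0136
```

```bash
python3 - <<'E'
from h import *
ptip([.5039,.2130,.089],4)
E
```

```text
t 33.60 tip hol [73.8  1.2 90.1] open 0.0136 F [ 2.3 -0.6 -1.4] M [-0.02  0.27  0.02]
slide [1.0, -0.3, 1.2] yaw_jaw -49.74 j1 0.274 j6 1.160 spin -0.938 rot tilt [0.0388, -0.0141, -0.9991]
```

Knob at about 1.1 rad; approaching tight in small steps.

send_rows(
  motion=[
    {"hand":-0.9,"slide":[0,0,0],"spin":0.06},
    {"hand":-0.9,"slide":[0,0,0],"spin":0.06},
  ],
)

```text
time: 33.8
tool_pos: [0.5064, 0.2131, 0.0531]
tool_rot: [2.217, 1.53, -0.348]
contact_force: [0.4, -0.0, -2.0]
opening: 0.0135
```

```bash
python3 - <<'E'
from h import *
ptip([.5039,.2130,.089],4)
E
```

```text
t 33.80 tip hol [73.8  1.2 90.1] open 0.0135 F [ 0.4 -0.  -2. ] M [0.02 0.3  0.04]
slide [1.1, -0.1, 1.3] yaw_jaw -56.98 j1 0.274 j6 1.286 spin -1.064 rot tilt [0.0387, -0.014, -0.9992]
```

send_rows(
  motion=[
    {"hand":-0.9,"slide":[0,0,0],"spin":0.06},
    {"hand":-0.9,"slide":[0,0,0],"spin":0.06},
  ],
)

```text
time: 34.0
tool_pos: [0.5064, 0.2131, 0.0531]
tool_rot: [2.34, 1.53, -0.349]
contact_force: [1.5, 0.6, -1.3]
opening: 0.0135
```

```bash
python3 - <<'E'
from h import *
ptip([.5039,.2130,.089],4)
p=vision.read_camera("scene"); crop(p,(380,190),50,7,"scene22.png")
E
```

```text
t 34.00 tip hol [73.8  1.2 90.1] open 0.0135 F [ 1.5  0.6 -1.3] M [-0.01  0.3   0.18]
slide [1.1, 0.1, 1.3] yaw_jaw -64.12 j1 0.274 j6 1.411 spin -1.189 rot tilt [0.0386, -0.0141, -0.9992]
```

View pics/scene22.png

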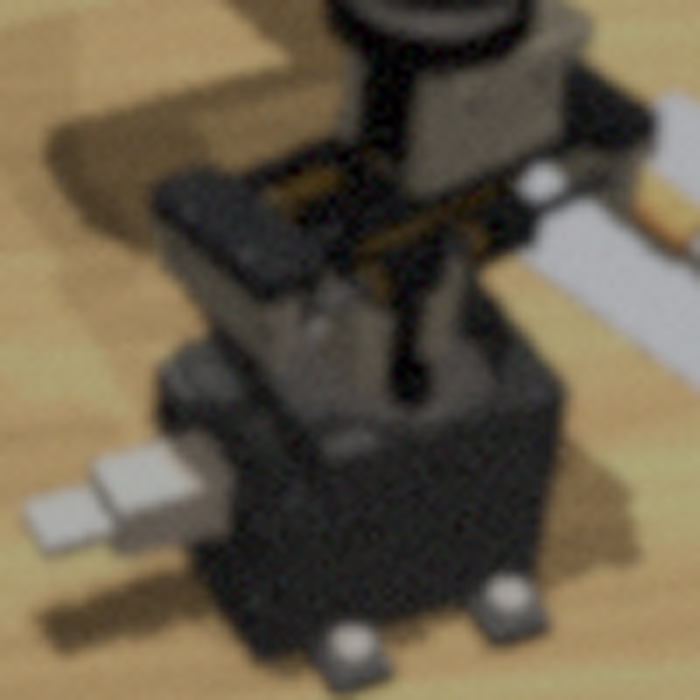

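send_rows(
  motion=[
    {"hand":-0.9,"slide":[0,0,0],"spin":0.06},
    {"hand":-0.9,"slide":[0,0,0],"spin":0.06},
  ],
  grip_force=45,
)

```text
time: 34.25
tool_pos: [0.5063, 0.2131, 0.0531]
tool_rot: [2.458, 1.53, -0.354]
contact_force: [3.0, -0.3, -1.9]
opening: 0.0137
```

```bash
python3 - <<'E'
from h import *
ptip([.5039,.2130,.089],4)
E
```

```text
t 34.25 tip hol [73.9  1.2 90.1] open 0.0137 F [ 3.  -0.3 -1.9] M [-0.03  0.34  0.54]
slide [1.1, 0.3, 1.2] yaw_jaw -71.19 j1 0.275 j6 1.534 spin -1.312 rot tilt [0.0384, -0.0142, -0.9992]
```

send_rows(
  motion=[
    {"hand":-0.9,"slide":[0,0,0],"spin":0.08},
    {"hand":-0.9,"slide":[0,0,0],"spin":0.08},
  ],
)

```text
time: 34.45
tool_pos: [0.5058, 0.2128, 0.0531]
tool_rot: [2.567, 1.53, -0.403]
contact_force: [-0.8, -0.7, 1.9]
opening: 0.0153
```

```bash
python3 - <<'E'
from h import *
ptip([.5039,.2130,.089],4)
E
```

```text
t 34.45 tip hol [73.8  0.6 90. ] open 0.0153 F [-0.8 -0.7  1.9] M [-0.16  0.51  1.29]
slide [1.0, 0.3, 0.6] yaw_jaw -80.24 j1 0.275 j6 1.694 spin -1.470 rot tilt [0.0376, -0.016, -0.9992]
```

send_rows(
  motion=[
    {"hand":-0.3,"slide":[0,0,0],"spin":0},
    {"hand":-0.3,"slide":[0,0,0],"spin":0},
    {"hand":-0.3,"slide":[0,0,0],"spin":0},
    {"hand":-0.3,"slide":[0,0,0],"spin":0},
    {"hand":-0.3,"slide":[-6,0,0],"spin":0},
    {"hand":-0.3,"slide":[-12,0,0],"spin":0},
    {"hand":-0.3,"slide":[-20,0,0],"spin":0},
    {"hand":-0.3,"slide":[-30,0,0],"spin":0},
  ],
)

```text
time: 35.25
tool_pos: [0.5009, 0.2133, 0.1219]
tool_rot: [2.453, 1.535, -0.512]
contact_force: [0.4, 0.6, -0.8]
opening: 0.0319
```

send_rows(
  motion=[
    {"hand":-0.3,"slide":[-30,0,0],"spin":0},
    {"hand":-0.3,"slide":[-30,0,0],"spin":0},
    {"hand":-0.3,"slide":[-10,0,0],"spin":0},
    {"hand":-0.3,"slide":[0,0,0],"spin":0},
  ],
)

```text
time: 35.65
tool_pos: [0.5003, 0.2153, 0.2021]
tool_rot: [2.633, 1.527, -0.331]
contact_force: [-0.8, 0.6, -0.6]
opening: 0.0322
```

```bash
python3 - <<'E'
from h import *
ptip([.5039,.2130,.2],4)
p=vision.read_camera("scene"); crop(p,(370,200),50,7,"scene23.png"); cv2.imwrite("pics/scene23f.png",p["pixels"])
W=cloud(p); c=[.5039,.213]; near=(np.hypot(W[...,0]-c[0],W[...,1]-c[1])<.035)&(W[...,2]>.095)&(W[...,2]<.112)
q=W[near]; print(q.mean(0),cv2.minAreaRect((q[:,:2]*1000).astype(np.float32)))
mo=np.array(hol(0,0,0)[:2]); d=W[...,:2]-mo; a=-(d@EO); b=d@EY
m=(a>-.12)&(a<-.006)&(abs(b)<.03)&(W[...,2]>.045)&(W[...,2]<.08); print("tongue tip x",np.sort(a[m])[:6].round(4))
m=(a>-.04)&(a<-.01)&(abs(b)<.012)&(W[...,2]>.06)&(W[...,2]<.085); print("shank top",np.median(W[...,2][m]),np.polyfit(a[m],W[...,2][m],1))
E
```

```text
t 35.65 tip hol [ 77.4  -4.3 239.1] open 0.0322 F [-0.8  0.6 -0.6] M [-0.09  0.23 -0.  ]
slide [39.3, 2.8, -3.1] yaw_jaw -79.82 j1 0.282 j6 1.682 spin -1.463 rot tilt [0.0412, -0.0141, -0.9991]
[0.5097883  0.21188492 0.10381489] ((507.9267883300781, 212.910400390625), (43.99959945678711, 15.134308815002441), 31.42839813232422)
tongue tip x [-0.0777 -0.0775 -0.0774 -0.0772 -0.0771 -0.0771]
shank top 0.07286179400845855 [0.04523934 0.07399402]
```

View pics/scene23.png

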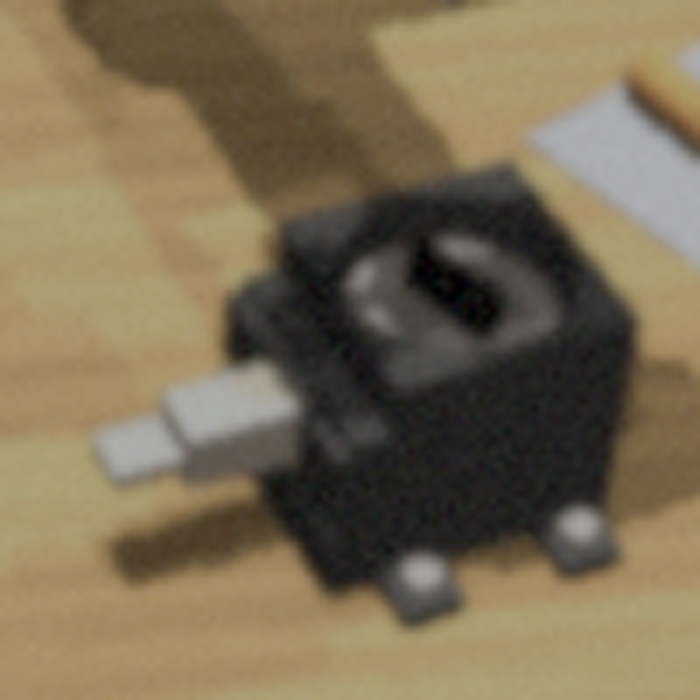

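View pics/scene23f.png

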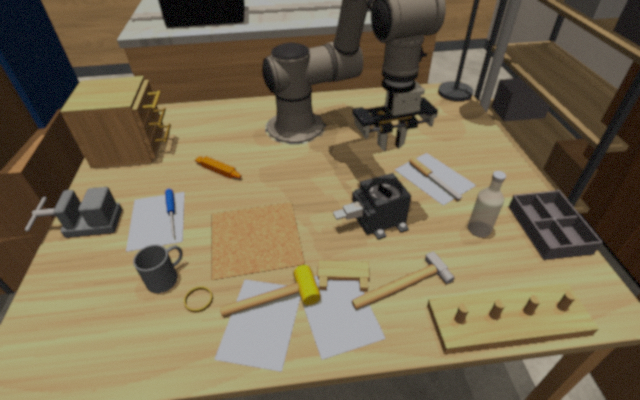

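send_rows(
  motion=[
    {"hand":-0.3,"slide":[0,-30,30],"spin":0},
    {"hand":-0.3,"slide":[0,-36,30],"spin":0},
    {"hand":-0.3,"slide":[0,-36,30],"spin":0},
    {"hand":-0.3,"slide":[0,-36,26],"spin":0},
    {"hand":-0.3,"slide":[0,-36,26],"spin":0},
    {"hand":-0.3,"slide":[0,-36,26],"spin":0},
    {"hand":-0.3,"slide":[0,-36,26],"spin":0},
    {"hand":-0.3,"slide":[0,0,0],"spin":0},
  ],
)

```text
time: 36.5
tool_pos: [0.2538, 0.4248, 0.1755]
tool_rot: [2.113, 1.534, -0.856]
contact_force: [0.4, -0.2, 0.7]
opening: 0.0318
```

```bash
cat > meas.py <<'E'
from h import *
c=[.5035,.2140]
for n in ("top","scene","top","scene"):
    p=vision.read_camera(n); crop(p,(265,195) if n=="top" else (370,200),45,7,n+"24.png")
    # black bar in the image, rectified onto plane z=.107
    k=12; g=np.arange(-.04,.04,.0005); X,Y=np.meshgrid(g+c[0],g+c[1],indexing='ij')
    uv=proj(p,np.stack([X,Y,np.full_like(X,.105)],-1).reshape(-1,3)).reshape(X.shape+(2,)).astype(np.float32)
    im=cv2.remap(cv2.cvtColor(p["pixels"],cv2.COLOR_BGR2GRAY),uv[...,0],uv[...,1],cv2.INTER_CUBIC).astype(float)
    thr=0.5*(np.percentile(im,1)+np.median(im[np.hypot(X-c[0],Y-c[1])<.04]))
    m=(im<thr)&(np.hypot(X-c[0],Y-c[1])<.034)
    _,lab,st,ce=cv2.connectedComponentsWithStats(m.astype(np.uint8)); i=1+np.argmax(st[1:,4]); m=lab==i
    P=np.stack([X[m],Y[m]],-1); r=cv2.minAreaRect((P*1000).astype(np.float32)); cc=P.mean(0); w,v=np.linalg.eigh(np.cov((P-cc).T)); ax=v[:,1]
    ya=np.degrees(np.arctan2(ax[1],ax[0]))%180
    print(n,"bar yaw %.1f knob rad %.3f"%(ya,np.radians(103.65-ya)),cc,np.sqrt(w)*1000*3.46,thr)
    W=cloud(p); mo=np.array(hol(0,0,0)[:2]); d=W[...,:2]-mo; a=-(d@EO); b=d@EY
    m=(a>-.12)&(a<-.006)&(abs(b)<.03)&(W[...,2]>.045)&(W[...,2]<.08); print("tip x",np.sort(a[m])[:5].round(4))
E
python3 meas.py
```

```text
top bar yaw 32.2 knob rad 1.247 [0.50131721 0.2140249 ] [13.09957176 45.85506867] 84.0
tip x [-0.073  -0.0724 -0.072  -0.0719 -0.0715]
scene bar yaw 170.6 knob rad -1.168 [0.4997994  0.21430423] [42.28203456 69.88746938] 39.5
tip x [-0.0782 -0.0776 -0.0774 -0.0772 -0.0769]
top bar yaw 32.2 knob rad 1.247 [0.50132063 0.21404155] [13.08832313 45.84858545] 84.0
tip x [-0.0729 -0.0724 -0.072  -0.0718 -0.0715]
scene bar yaw 171.5 knob rad -1.185 [0.49948465 0.21401027] [42.04225323 69.97233779] 39.5
tip x [-0.0776 -0.0774 -0.0774 -0.0774 -0.0772]
```

View pics/top24.png

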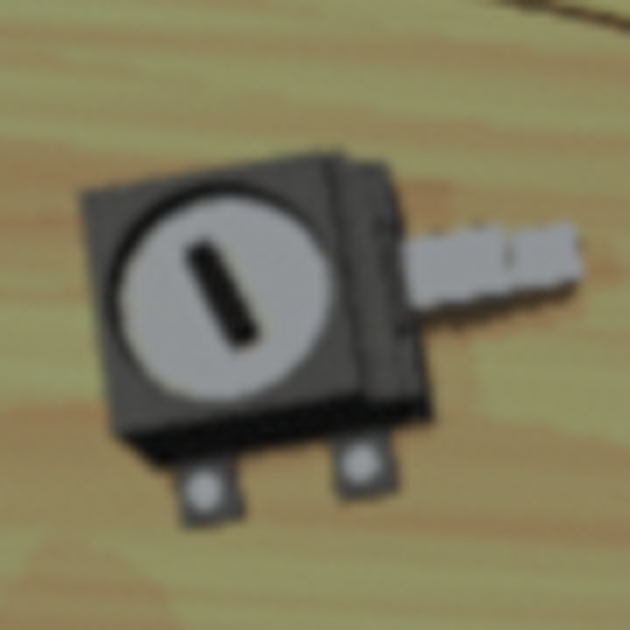

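```bash
python3 - <<'E'
from h import *
p=vision.read_camera("top"); q=cv2.imread("pics/top0.png"); d=cv2.absdiff(p["pixels"],q).max(2); m=(cv2.blur(d,(3,3))>25).astype(np.uint8)
n,l,st,c=cv2.connectedComponentsWithStats(m); print([(s.tolist()) for s in st[1:] if s[4]>12])
p=vision.read_camera("scene"); q=cv2.imread("pics/scene0.png"); d=cv2.absdiff(p["pixels"],q).max(2); m=(cv2.blur(d,(3,3))>25).astype(np.uint8)
n,l,st,c=cv2.connectedComponentsWithStats(m); print([(s.tolist()) for s in st[1:] if s[4]>12])
s=observe(); print(s["time"],s["contact_force"],s["qvel"].round(3))
E
```

```text
[[294, 182, 8, 3, 23], [243, 184, 18, 17, 173], [297, 188, 6, 4, 16], [0, 232, 234, 168, 18543], [237, 315, 28, 54, 350], [300, 336, 8, 10, 23], [59, 340, 30, 22, 189], [25, 355, 16, 20, 97], [320, 360, 5, 7, 15], [183, 369, 6, 7, 16], [230, 368, 54, 32, 317], [26, 371, 7, 12, 54], [57, 375, 9, 8, 41], [14, 376, 62, 24, 762], [45, 376, 4, 6, 21], [179, 379, 19, 21, 153], [341, 386, 17, 14, 100]]
[[298, 0, 25, 44, 221], [333, 0, 16, 42, 210], [409, 0, 77, 104, 3172], [466, 0, 20, 41, 300], [323, 41, 6, 8, 15], [316, 44, 27, 30, 151], [319, 47, 5, 9, 15], [483, 57, 10, 22, 72], [283, 67, 10, 14, 36], [311, 95, 8, 7, 41], [352, 105, 39, 9, 91], [319, 111, 18, 13, 71], [348, 115, 8, 4, 14], [338, 122, 25, 23, 134], [378, 125, 98, 37, 861], [369, 139, 84, 34, 946], [455, 161, 8, 4, 25], [376, 183, 18, 18, 201], [336, 214, 10, 5, 34], [338, 230, 6, 4, 18]]
36.8 [-0.1331133   0.64423987 -0.43611274] [-0.004 -0.006 -0.003  0.    -0.     0.004]
```

```bash
python3 -c "
from cell import job
print(job.hand_in())"
```

```text
the job is handed in; nothing more can be done
None
```

The stake is reversed in its holder, round nose first and tongue out, and the clamp knob is tight. I handed the job in at 36.8 s. On the way I drew it out by its nose half, laid it on the cork mat and let go. I then took it by the tongue half, turned it round and slid it in.

**Last checks:**
- **Fully home:** the stake did not move under about 28 N through the grip, nor under about 14 N on the tongue's end. The two cameras put the tongue tip 73 mm (top) and 77.5 mm (scene) in front of the mouth, against 75 mm expected. That disagreement is no larger than their known offset.
- **Knob:** it stands at about 1.25 rad, where the clamp should be tight at about 1.2. The torque rose to 1.3 N m and the fingers twisted on the bar at the end, so the knob turned less than the tool did.
- **Other things on the bench:** comparing pictures from before and after shows changes only at the arm, its shadows, the stake and the knob. Shadow changes reach the file's area, so there I go by having kept the gripper clear of it. The gripper ended clear of everything.

**Disagreement:** the fingers really end about 37 mm short of the tool point the robot reports. The camera showed it, and a test close above the stake confirmed it. I corrected every later move for this. The tool also drifted up to about 2.5° off vertical during the moves, which did no harm that I could see.

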